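Put the hand laps away in the combination-locked rack

TASK

Put the hand laps away in their locked rack: set the left, middle and right dials to the code 3 - 7 - 5, slide the gate bar to the left until it is fully open, and slide each lap lying flat, plate first, into the bay with the colour of its grip until it is fully home. Then slide the gate fully shut behind them, and turn every dial at least one whole number off its code so that the rack is locked again. Move the gate only while all three dials stand on the code, and leave the jar and the steel cup alone.

Things in the scene. Friction and masses are not known exactly. Their poses are not given: they have to be found in the camera images.
- rack: Lockable rack, grey, fixed: x -56 to +78 mm, y +-140 mm. Origin at bench level under the middle bay; x points into the bays (away from the robot), y left, z up. Floor top at 4 mm; roof over x +8 to +78, underside 15, top 22 mm high. Bays 44 mm wide, centred on y = +75 (red strip), 0 (yellow), -75 mm (blue): mouths at x = +8, flared to about 50 mm, back stops at x = +36 mm.
- gate (a joint): Gate bar, slides along the rack's y at x = -43 mm: 0 = shut (a red tooth 26 mm wide, 10 mm deep, 16 mm high blocks each bay), 0.0375 m = fully open at its stop (bar to the left, teeth between the bays, gaps 49 mm; its strip level with the floor). Friction 1.5 N, damped; stays where left. The dials do not physically block it.
- gate_post (a point): On the axis of the gate bar's black upright round post, 42 mm above the bench; post 16 mm across, top at 55 mm, at the bar's left end: rack x = -43, y = +155 mm when shut; moves with the bar. Site y is the sliding direction (+ opens). A bar guide 11 mm high stands 21 mm to its right when shut.
- dial_left (a joint): Angle of the left dial in rad, growing clockwise seen from above: 0 = pointer on the long white tick (number 0, at the far side, rack +x); ten ticks 0.628 rad apart count 0 to 9 clockwise, so number 3 is 1.885. Stops at -0.15 and 5.9 (it does not pass from 9 to 0); friction 0.03 N m, stays where left.
- dial_left_grip (a point): On the left dial's axis, 50 mm above the bench, where its bar is gripped. Bar black, 12 mm thick, 36 mm long, 30 to 60 mm above the bench, on a round aluminium skirt 44 mm across (top at 30 mm). Site x points along the bar to the pointer end (white line on top, red mark on the skirt); z up; turns with the dial. Rack x = +50 mm.
- dial_middle (a joint): Angle of the middle dial in rad, growing clockwise seen from above: 0 = pointer on the long white tick (number 0, at the far side, rack +x); ten ticks 0.628 rad apart count 0 to 9 clockwise, so number 7 is 4.398. Stops at -0.15 and 5.9 (it does not pass from 9 to 0); friction 0.03 N m, stays where left.
- dial_middle_grip (a point): On the middle dial's axis, 50 mm above the bench, where its bar is gripped. Bar black, 12 mm thick, 36 mm long, 30 to 60 mm above the bench, on a round aluminium skirt 44 mm across (top at 30 mm). Site x points along the bar to the pointer end (white line on top, red mark on the skirt); z up; turns with the dial. Rack x = +50 mm.
- dial_right (a joint): Angle of the right dial in rad, growing clockwise seen from above: 0 = pointer on the long white tick (number 0, at the far side, rack +x); ten ticks 0.628 rad apart count 0 to 9 clockwise, so number 5 is 3.142. Stops at -0.15 and 5.9 (it does not pass from 9 to 0); friction 0.03 N m, stays where left.
- dial_right_grip (a point): On the right dial's axis, 50 mm above the bench, where its bar is gripped. Bar black, 12 mm thick, 36 mm long, 30 to 60 mm above the bench, on a round aluminium skirt 44 mm across (top at 30 mm). Site x points along the bar to the pointer end (white line on top, red mark on the skirt); z up; turns with the dial. Rack x = +50 mm.
- lap_red_grip (a point): Centre of the red hand lap's grip (lap may be absent): steel plate 70 x 40 x 6 mm (x, y, z) lying flat; upright red grip 26 mm long (x), 14 mm thick (y), top 52 mm above the plate's underside. The point is 26 mm above the underside, 12 mm behind the plate's centre; x points to the end that enters the bay first (farther from the grip), z up. 0.15 to 0.31 kg, bottom-heavy.
- bay_red (a point): Where lap_red_grip lies when that lap is flat and fully home in the left bay (plate touching its back stop and 27 mm under the roof, 4 mm clear of the shut gate's teeth). 30 mm above the bench; axes as the rack's.
- lap_yellow_grip (a point): Centre of the yellow hand lap's grip (lap may be absent): steel plate 70 x 40 x 6 mm (x, y, z) lying flat; upright yellow grip 26 mm long (x), 14 mm thick (y), top 52 mm above the plate's underside. The point is 26 mm above the underside, 12 mm behind the plate's centre; x points to the end that enters the bay first (farther from the grip), z up. 0.15 to 0.31 kg, bottom-heavy.
- bay_yellow (a point): Where lap_yellow_grip lies when that lap is flat and fully home in the middle bay (plate touching its back stop and 27 mm under the roof, 4 mm clear of the shut gate's teeth). 30 mm above the bench; axes as the rack's.
- lap_blue_grip (a point): Centre of the blue hand lap's grip (lap may be absent): steel plate 70 x 40 x 6 mm (x, y, z) lying flat; upright blue grip 26 mm long (x), 14 mm thick (y), top 52 mm above the plate's underside. The point is 26 mm above the underside, 12 mm behind the plate's centre; x points to the end that enters the bay first (farther from the grip), z up. 0.15 to 0.31 kg, bottom-heavy.
- bay_blue (a point): Where lap_blue_grip lies when that lap is flat and fully home in the right bay (plate touching its back stop and 27 mm under the roof, 4 mm clear of the shut gate's teeth). 30 mm above the bench; axes as the rack's.
- cup: Small round grey steel cup, 56 mm across, 18 mm high, a bystander; origin under its centre. Leave it alone.
- jar: White plastic jar with a red cap, 55 mm across, 104 mm high, a bystander; origin under its centre. Leave it alone.

How it is judged:
By the outcome, as a careful person would: the job done as asked, in the order asked, and still so for the second after the job is handed in, with the robot touching nothing.
Of lap_red, lap_yellow, lap_blue only 2 to 3 are there at a start; the rules pass over those that are not, and their reading is None.
At some moment in a run one of lap_red, lap_yellow, lap_blue may be knocked a few centimetres aside while the robot is not near it.
Once in a run the grip may slacken for a moment while it holds something.
It also fails if it takes over 210 s, if anything falls off the work surface, if the arm or the gripper's body presses on something with over 40 N, if the wrist force passes 120 N, or if a joint passes its speed limit or range.

ROBOT

A 7-joint arm with a two-finger parallel gripper is mounted at the origin on the work surface; the furniture and walls round the work are solid. World frame = base frame: x ahead of the robot, y to its left, z up, the work surface at z = 0. Lengths are in m, angles in rad, forces in N, time in s.
With the tool pointing down it reaches from about 0.425 to 0.825 m from the base axis. Payload 3.6 kg.
Tool frame: the origin (TCP) lies midway between the tips of the shut fingers; the grasp point (between the pads) lies 19 mm behind it; z points along the fingers, y is the line along which they close (so a half turn about z gives the same grasp; the last joint's range is limited). The gripper opens to 93 mm and grips with 3 to 60 N. Pads are 15 mm wide; open, the fingers measure 128 mm over their backs; the gripper's body (75 mm by 188 mm) begins 65 mm behind the grasp point.
Start: joints at [-1.367, 0.615, -0.013, 1.423, 0.008, 1.103, -0.04], TCP at [0.149, 0.633, 0.219] pointing down, gripper open.
Joint ranges: [-3.12, 3.12], [-0.3, 2.06], [-1.34, 1.32], [0.26, 2.42], [-1.36, 4.5], [0.01, 1.98], [-2.84, 2.84]. Speed limits (rad/s): [2.79, 2.79, 3.14, 3.14, 3.14, 3.14, 3.14].

INTERFACE

Orientations are given as a 3x3 rotation matrix whose columns are the frame's x, y, z axes.
In Python, from station import monitor, vision, workorder gives the robot as it stands. The module is installed in compiled form; this text tells all that it offers.
- The arm moves only by the tool send_rows, never from a script. Its argument "increments" is a list of rows, each an object of numbers: "x", "y", "z": the shift along the tool's x, y, z in cm; "turn": the turn about the tool's z in rad. In form: [{"x": .., "y": .., "z": .., "turn": ..}, ...]. A call has exactly 10 rows; each row is the pose to reach, as a shift and turn from the pose commanded when the call began, along the tool's axes at that moment; what a row does not reach only later rows make up. A row lasts 1/10 s, in which the tool goes at most 50 mm and 8.59 degrees, less where a joint would pass 70% of its speed; a pose out of reach is approached as far as the arm can. A call with a gripper value outside its range is refused whole. "jaw" is the opening, from 0 (shut) to 1 (fully open), set as the call begins (left out, the last holds). The fingers move at their own pace and stop on an object; the grip force is fixed at half the most. Time passes only in rows, so rows that repeat a pose let the fingers close, or fill a call up. It gives the time, the measured TCP pose, the force, the opening and the grip force at its end, in the units of the state.
- monitor.get_obs(): the state, without advancing time (a new reading comes with each control period).
- vision.get_image(name): name is "scene" or "top"; returns the picture (400x640x3 uint8, red, green, blue); there is no depth.
- vision.camera_model(name): a dict with "K" (3x3 intrinsics, pixels), "extrinsics" (4x4, takes a point from world to camera coordinates). Camera axes: x right, y down, z forward; pixel columns grow to the right and rows downward; lengths in m; the calibration is good to about 2 mm. A picture is of the moment at which its call begins. camera_model takes no time and is no camera call.
- workorder.hand_in(): hands the job in; it is judged then, once.
The state is a dict: "t": time; "joints": joint angles; "joint_velocities": joint speeds; "joint_torque": joint torques, N m; "tcp_pos": TCP position; "tool_rot": TCP orientation; "force": force on the tool from outside, world axes, zero at the start; "ft_torque": the same for the moment, N m; "width": finger opening in m; "grip_force": force on a finger pad.
Only numpy, scipy, OpenCV 4.12 (cv2) and the standard library are available. Lean on these libraries where they do the work, as an engineer would, in place of code of your own. Each camera call takes 0.05 s, during which the arm holds its last target. There are 200 camera calls.

## Working session

There is one attempt and no reset: what is moved stays moved. The work goes in short steps, Python scripts to look and compute and a tool call to move; the robot and the scene stay as the last step left them, time stands still between calls to the robot, and variables do not carry over. Pictures are saved under pics/ and viewed, at most 14 in all, crops included, and the job is handed in when it is done.

Besides the shell and the picture viewer there is one more tool, called after "Request:" by a JSON object that holds its "name" and its "arguments", one argument or row to a line. send_rows: Moves the arm, as the interface text tells. Its arguments: {"type":"object","properties":{"increments":{"type":"array"},"jaw":{"type":"number"}},"required":["increments"]}

```bash
mkdir -p pics; python3 - <<'E'
from station import monitor, vision, workorder
import cv2,numpy as np
np.set_printoptions(precision=4,suppress=True)
o=monitor.get_obs()
for k in('t','tcp_pos','tool_rot','width','force'):print(k,o[k])
for n in("scene","top"):
    im=vision.get_image(n);cv2.imwrite(f"pics/{n}0.png",im[:,:,::-1])
    m=vision.camera_model(n);print(n,m["K"],m["extrinsics"])
E
```

```text
t 0.0
tcp_pos [0.1485 0.632  0.2175]
tool_rot [[-0.9735  0.2287 -0.0006]
 [ 0.2287  0.9735 -0.0025]
 [-0.     -0.0026 -1.    ]]
width 0.09308407353830792
force [-0.2641  0.5109  0.0751]
scene [[490.563    0.     319.6891]
 [  0.     490.563  202.5709]
 [  0.       0.       1.    ]] [[-0.848  -0.5301  0.0009  0.4434]
 [-0.4096  0.6542 -0.6358  0.2973]
 [ 0.3364 -0.5395 -0.7719  0.9615]
 [ 0.      0.      0.      1.    ]]
top [[392.8857   0.     321.8211]
 [  0.     392.8857 194.9312]
 [  0.       0.       1.    ]] [[ 0.0189 -0.9998  0.0071 -0.05  ]
 [-0.9895 -0.0197 -0.1433  0.5832]
 [ 0.1434 -0.0043 -0.9897  0.9802]
 [ 0.      0.      0.      1.    ]]
```

View pics/top0.png

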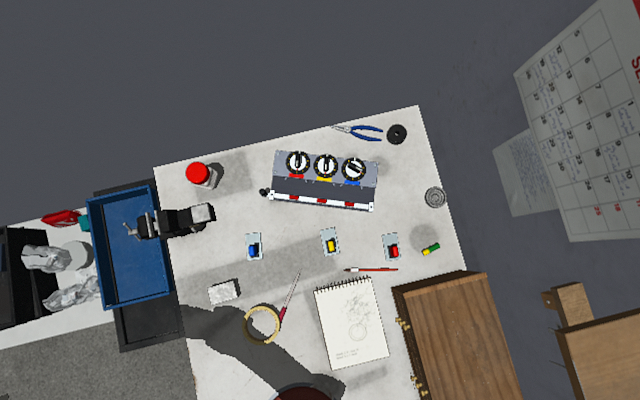

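View pics/scene0.png

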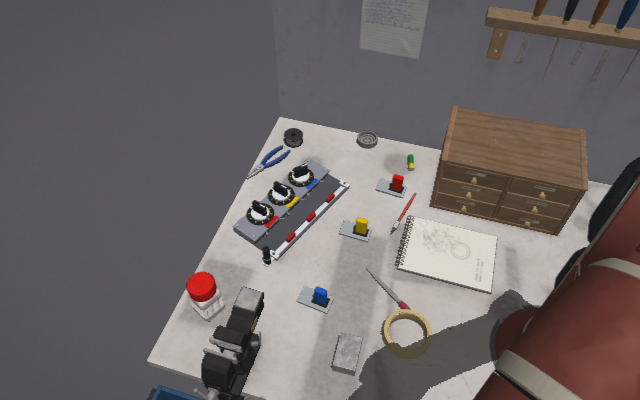

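The top view shows the post at (264,192), dials at (297,161), (326,166) and (354,169), and laps at blue (253,247), yellow (330,241) and red (391,246). The jar is at (198,173) and the cup at (434,197). I'll zoom in next.

```bash
cat > h.py <<'E'
import numpy as np,cv2
from station import monitor, vision
np.set_printoptions(precision=4,suppress=True)
CM={n:vision.camera_model(n) for n in("scene","top")}
def p2w(n,u,v,z):
    K,E=np.array(CM[n]["K"]),np.array(CM[n]["extrinsics"]);R,t=E[:3,:3],E[:3,3]
    d=R.T@np.linalg.solve(K,[u,v,1]);c=-R.T@t
    return c+d*(z-c[2])/d[2]
def w2p(n,P):
    K,E=np.array(CM[n]["K"]),np.array(CM[n]["extrinsics"])
    q=(E[:3,:3]@np.atleast_2d(P).T).T+E[:3,3];q=q@K.T
    return q[:,:2]/q[:,2:]
def img(n): return vision.get_image(n)[:,:,::-1].copy()
def crop(im,u0,v0,w,h,s,f): cv2.imwrite(f,cv2.resize(im[v0:v0+h,u0:u0+w],None,fx=s,fy=s,interpolation=cv2.INTER_CUBIC))
def ortho(im,n,x0,x1,y0,y1,z,s=2000):
    # orthographic view at height z: columns -> -y, rows -> -x ; s px/m
    X,Y=np.meshgrid(np.arange(y1,y0,-1/s),np.arange(x1,x0,-1/s))
    P=np.stack([Y.ravel(),X.ravel(),np.full(X.size,z)],1);q=w2p(n,P).astype(np.float32)
    return cv2.remap(im,q[:,0].reshape(X.shape),q[:,1].reshape(X.shape),cv2.INTER_CUBIC)
E
python3 - <<'E'
from h import *
im=cv2.imread("pics/top0.png")
crop(im,240,140,160,120,5,"pics/c1.png")
s=cv2.imread("pics/scene0.png")
crop(s,225,150,133,120,6,"pics/c2.png")
for nm,u,v,z in[("post",264,192,.055),("dl",297,161,.06),("dm",326,166,.06),("dr",354,169,.06),("blue",253,247,.026),("yel",330,241,.026),("red",391,246,.026),("jar",198,173,.1),("cup",434,197,.018)]:print(nm,p2w("top",u,v,z))
E
```

```text
post [0.5869 0.11   0.055 ]
dl [0.6689 0.0273 0.06  ]
dm [ 0.6573 -0.048   0.06  ]
dr [ 0.6508 -0.1204  0.06  ]
blue [0.4466 0.1369 0.026 ]
yel [ 0.4659 -0.0623  0.026 ]
red [ 0.456 -0.221  0.026]
jar [0.6243 0.2681 0.1   ]
cup [ 0.588  -0.3381  0.018 ]
```

View pics/c1.png

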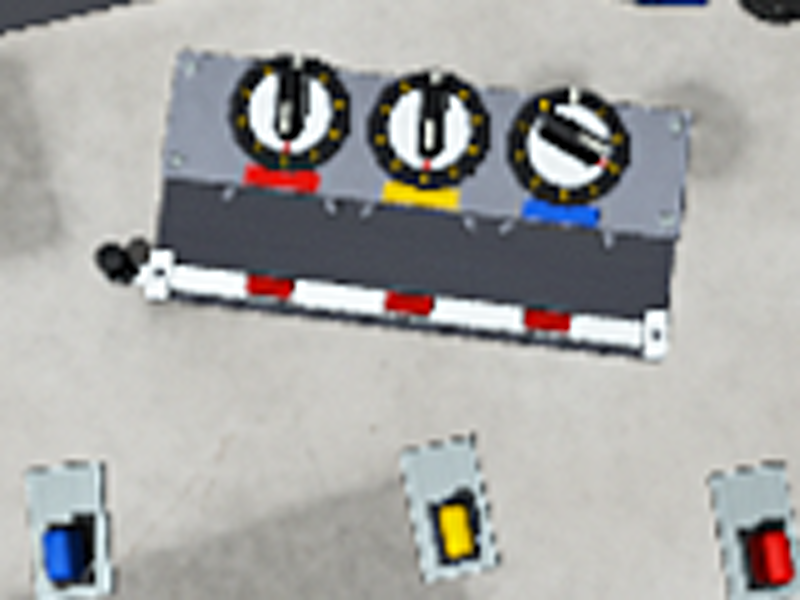

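View pics/c2.png

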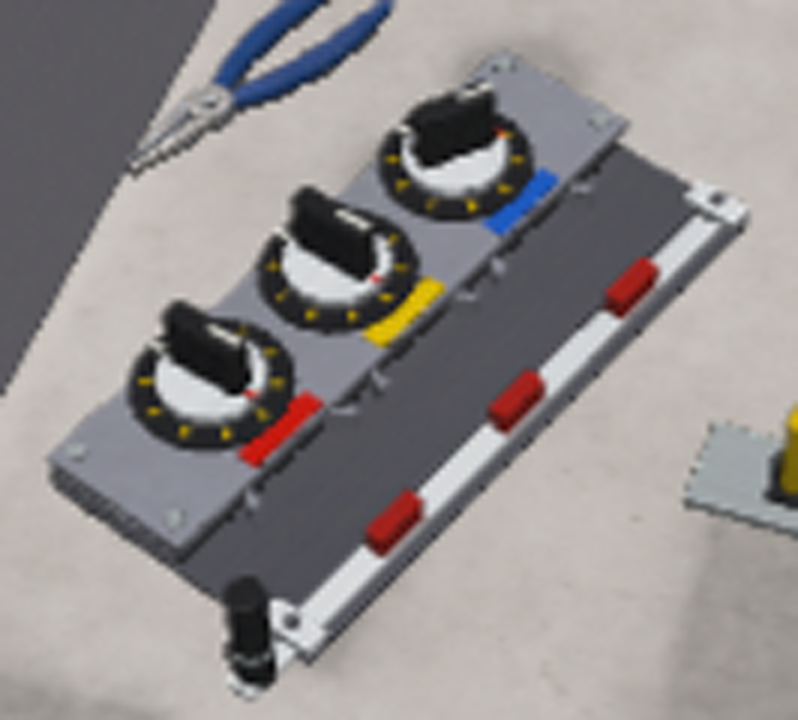

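The crops show the rack yawed a few degrees, with the left and middle pointers toward the robot (about 5) and the right pointer at about 3. I'll fit the rack pose from both views.

```bash
cat >> h.py <<'E'
def rack2w(pose,P):
    P=np.atleast_2d(P).astype(float);c,s=np.cos(pose[2]),np.sin(pose[2])
    return np.c_[pose[0]+c*P[:,0]-s*P[:,1],pose[1]+s*P[:,0]+c*P[:,1],P[:,2]]
E
python3 - <<'E'
from h import *
from scipy.optimize import least_squares
T=[((180,52),(78,140,22)),((690,105),(78,-140,22)),((163,180),(8,140,22)),((678,236),(8,-140,22)),((290,115),(50,75,30)),((430,128),(50,0,30)),((572,145),(50,-75,30))]
S=[((50,465),(78,140,22)),((180,553),(8,140,22)),((630,125),(8,-140,22)),((508,50),(78,-140,22)),((213,387),(50,75,30)),((330,270),(50,0,30)),((456,162),(50,-75,30)),((245,587),(-43,155,55))]
pt=np.array([a for a,b in T])/5.+[240,140]-.4; Pt=np.array([b for a,b in T])/1e3
ps=np.array([a for a,b in S])/6.+[225,150]-.4; Ps=np.array([b for a,b in S])/1e3
for name,use in(("both",(1,1)),("top",(1,0)),("scene",(0,1))):
    def f(p):
        r=[]
        if use[0]: r.append(w2p("top",rack2w(p,Pt))-pt)
        if use[1]: r.append(w2p("scene",rack2w(p,Ps))-ps)
        return np.vstack(r).ravel()
    q=least_squares(f,[.61,-.05,-.1],loss='soft_l1');print(name,q.x);print(f(q.x).reshape(-1,2).round(1).tolist() if use==(1,1) else q.cost)
    if use==(1,1): pose=q.x; np.save("rack.npy",pose)
im=cv2.imread("pics/top0.png").astype(int);sc=cv2.imread("pics/scene0.png").astype(int)
# dial marks
for nm,I in(("top",im),("scene",sc)):
    for k,y in(("L",.075),("M",0),("R",-.075)):
        c=rack2w(pose,[.05,y,.03]);u=w2p(nm,c)[0]
        vv,uu=np.mgrid[0:400,0:640];b,g,r=I[...,0],I[...,1],I[...,2]
        wgt=np.clip(r-np.maximum(b,g)-40,0,None)*((abs(uu-u[0])<9.5)&(abs(vv-u[1])<9.5))
        w=p2w(nm,(uu*wgt).sum()/wgt.sum(),(vv*wgt).sum()/wgt.sum(),.03)-c[0]
        a=-(np.arctan2(w[1],w[0])-pose[2]);print(nm,k,"ang",a%(2*np.pi),"num",(a%(2*np.pi))/.6283,"r",np.hypot(*w[:2]),wgt.sum())
tiles=[]
top=cv2.imread("pics/top0.png");sce=cv2.imread("pics/scene0.png")
for c in((.465,-.221),(.47,-.062),(.455,.137)):
    tiles.append(np.vstack([ortho(J,n,c[0]-.06,c[0]+.06,c[1]-.05,c[1]+.05,.006,2500) for n,J in(("top",top),("scene",sce))]))
cv2.imwrite("pics/laps.png",np.hstack(tiles))
E
```

```text
both [ 0.6139 -0.0413 -0.0981]
[[-0.8, 0.6], [0.5, 2.0], [-1.0, 0.3], [0.3, 1.3], [-0.4, 0.2], [-0.4, 0.9], [-0.8, 0.7], [-0.9, -1.4], [-0.2, -0.8], [-0.5, -1.1], [-1.7, -0.6], [-0.5, -2.2], [0.9, -1.9], [-0.6, -2.0], [0.3, 1.2]]
top [ 0.6162 -0.0429 -0.0881]
1.3292481604992816
scene [ 0.6108 -0.0386 -0.1049]
4.315281443845736
top L ang 3.0550714710573246 num 4.862440666970118 r 0.016969448128108907 135
top M ang 3.0600368627244774 num 4.870343566328947 r 0.0175769338571594 179
top R ang 1.8580713351056213 num 2.957299594311032 r 0.01843055189325053 106
scene L ang 3.1004835197011476 num 4.93471831879858 r 0.021794173515530927 152
scene M ang 3.0457657592312732 num 4.847629729796711 r 0.019664109190397468 79
scene R ang 2.057095888350007 num 3.274066351026591 r 0.021738537944048147 41Traceback (most recent call last):
  File "<stdin>", line 28, in <module>
    return _nx.concatenate(arrs, 1, dtype=dtype, casting=casting)
           ~~~~~~~~~~~~~~~^^^^^^^^^^^^^^^^^^^^^^^^^^^^^^^^^^^^^^^
ValueError: all the input array dimensions except for the concatenation axis must match exactly, but along dimension 0, the array at index 0 has size 600 and the array at index 1 has size 602
```

```bash
cat > lap.py <<'E'
from h import *
def tiles(top,sce,cs,f):
    cv2.imwrite(f,np.hstack([np.vstack([ortho(J,n,c[0]-.06,c[0]+.06,c[1]-.05,c[1]+.05,.006,2500)[:299,:249] for n,J in(("top",top),("scene",sce))]) for c in cs]))
E
python3 - <<'E'
from lap import *
from scipy.optimize import least_squares
top=cv2.imread("pics/top0.png");sce=cv2.imread("pics/scene0.png")
tiles(top,sce,((.465,-.221),(.47,-.062),(.455,.137)),"pics/laps.png")
def mask(I,col):
    b,g,r=[I[...,k].astype(int) for k in range(3)]
    return {"red":r-np.maximum(b,g),"yellow":np.minimum(r,g)-b,"blue":b-np.maximum(r,g)}[col]
def cen(I,col,u,rad=7,th=60):
    vv,uu=np.mgrid[0:400,0:640];w=np.clip(mask(I,col)-th,0,None)*((abs(uu-u[0])<rad)&(abs(vv-u[1])<rad))
    return np.array([(uu*w).sum(),(vv*w).sum()])/w.sum()
data=[]
for n,I,cc in(("top",top,(((282,180),(421,195),(561,213)),5,(240,140))),("scene",sce,(((281,428),(404,310),(521,202)),6,(225,150)))):
    for (p,col,y) in zip(cc[0],("red","yellow","blue"),(.075,0,-.075)):
        data.append((n,cen(I,col,np.array(p)/cc[1]+cc[2],8 if n=="top" else 10),y))
print([(d[0],d[1].round(1)) for d in data])
for use in("top","scene","both"):
    D=[d for d in data if use in(d[0],"both")]
    f=lambda p:np.ravel([w2p(n,rack2w(p,[p[3] if use=="both" else .013,y,.022]))[0]-c for n,c,y in D])
    q=least_squares(f,[.61,-.04,-.1,.013]);print(use,q.x,q.fun.reshape(-1,2).round(1).tolist())
E
```

```text
[('top', array([296.1, 175.2])), ('top', array([323.6, 178.5])), ('top', array([351.8, 182.1])), ('scene', array([271.3, 220.9])), ('scene', array([291.9, 201.5])), ('scene', array([311.5, 183.2]))]
top [ 0.6183 -0.0419 -0.1049  0.013 ] [[-0.1, -0.0], [0.2, 0.1], [-0.1, -0.0]]
scene [ 0.6157 -0.042  -0.1072  0.013 ] [[-0.1, 0.1], [0.1, -0.0], [-0.0, -0.0]]
both [ 8.3098 -0.8574 -0.1056 -7.723 ] [[-0.0, 0.4], [0.3, 0.6], [-0.0, 0.5], [-0.5, -0.1], [-0.3, -0.3], [-0.5, -0.3]]
```

View pics/laps.png

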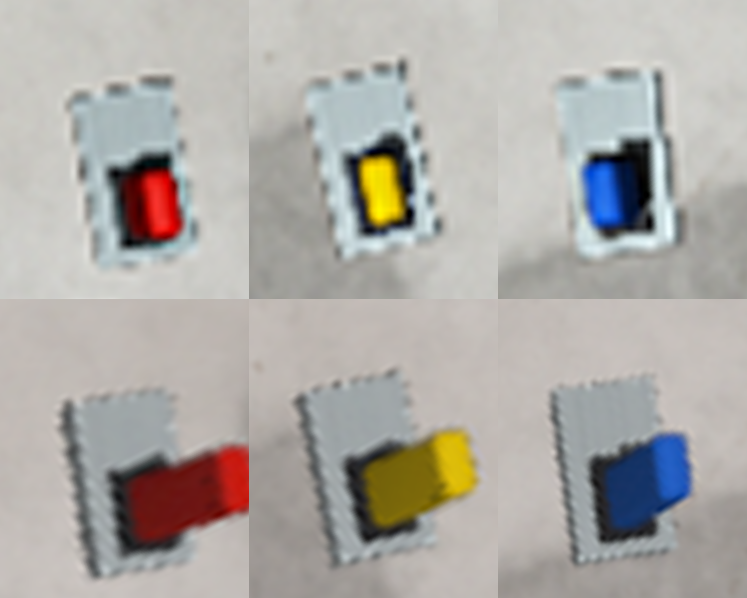

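```bash
cat > go.py <<'E'
import sys; from h import *
RP=np.array([.6165,-.042,-.105])
def rk(x,y): return rack2w(RP,[x,y,0])[0][:2]
def go(p,yaw,z,o=None):
    "yaw = world angle of tool y"
    o=o or monitor.get_obs();R=np.array(o["tool_rot"]);t=np.array(o["tcp_pos"])
    d=R.T@(np.array([p[0],p[1],z])-t)*100;cur=np.arctan2(R[1,1],R[0,1])
    print("t %.1f tcp"%o["t"],t,"yaw %.4f"%cur,"w %.4f gf %.1f"%(o["width"],o["grip_force"]),"F",np.array(o["force"]).round(1),"| cm",d.round(2),"turn %.3f"%(-(yaw-cur)))
E
python3 -c "
from go import *
print(rk(.05,.075),rk(.05,0),rk(.05,-.075),rk(-.043,.155))
go(rk(.05,0),1.466,.12)"
```

```text
[0.6741 0.0273] [ 0.6662 -0.0472] [ 0.6584 -0.1218] [0.59   0.1167]
t 0.1 tcp [0.1485 0.6321 0.2176] yaw 1.3401 w 0.0933 gf 0.0 F [0.3 0.4 0.4] | cm [-65.93 -54.27   9.89] turn -0.126
```

Request:
{"name": "send_rows", "arguments": {
  "increments": [
    {"x": -3.3, "y": -2.7},
    {"x": -6.6, "y": -5.4},
    {"x": -9.9, "y": -8.1},
    {"x": -13.2, "y": -10.8},
    {"x": -16.5, "y": -13.5},
    {"x": -19.8, "y": -16.2},
    {"x": -23.1, "y": -18.9},
    {"x": -26.4, "y": -21.6},
    {"x": -29.7, "y": -24.3},
    {"x": -33, "y": -27}
  ],
  "jaw": 0.45
}}

```text
invalid input at $.increments[0]: expected keys x, y, z, turn
```

Request:
{"name": "send_rows", "arguments": {
  "increments": [
    {"x": -3.7, "y": -3.0, "z": 1, "turn": -0.02},
    {"x": -7.4, "y": -6, "z": 2, "turn": -0.04},
    {"x": -11.1, "y": -9.1, "z": 3, "turn": -0.06},
    {"x": -14.8, "y": -12.1, "z": 5, "turn": -0.08},
    {"x": -18.5, "y": -15.1, "z": 6, "turn": -0.1},
    {"x": -22.2, "y": -18.2, "z": 7, "turn": -0.12},
    {"x": -25.9, "y": -21.2, "z": 8, "turn": -0.126},
    {"x": -29.6, "y": -24.2, "z": 9, "turn": -0.126},
    {"x": -32.9, "y": -27.3, "z": 9.9, "turn": -0.126},
    {"x": -32.9, "y": -27.3, "z": 9.9, "turn": -0.126}
  ]
}}

```text
t: 1.1
tcp_pos: [0.4103, 0.2832, 0.1182]
tool_rot: [[-0.993, 0.118, -0.0], [0.118, 0.993, -0.007], [-0.0, -0.007, -1.0]]
force: [-0.1, -0.5, -0.1]
width: 0.0926
grip_force: 0.0
```

```bash
python3 -c "
from go import *
go(rk(.05,0),1.466,.037)
cv2.imwrite('pics/s1.png',img('scene'));crop(cv2.imread('pics/s1.png'),200,60,200,180,4,'pics/s1c.png')"
```

```text
t 1.1 tcp [0.4103 0.2832 0.1182] yaw 1.4525 w 0.0926 gf 0.0 F [-0.1 -0.5 -0.1] | cm [-29.31 -29.74   8.34] turn -0.014
```

View pics/s1c.png

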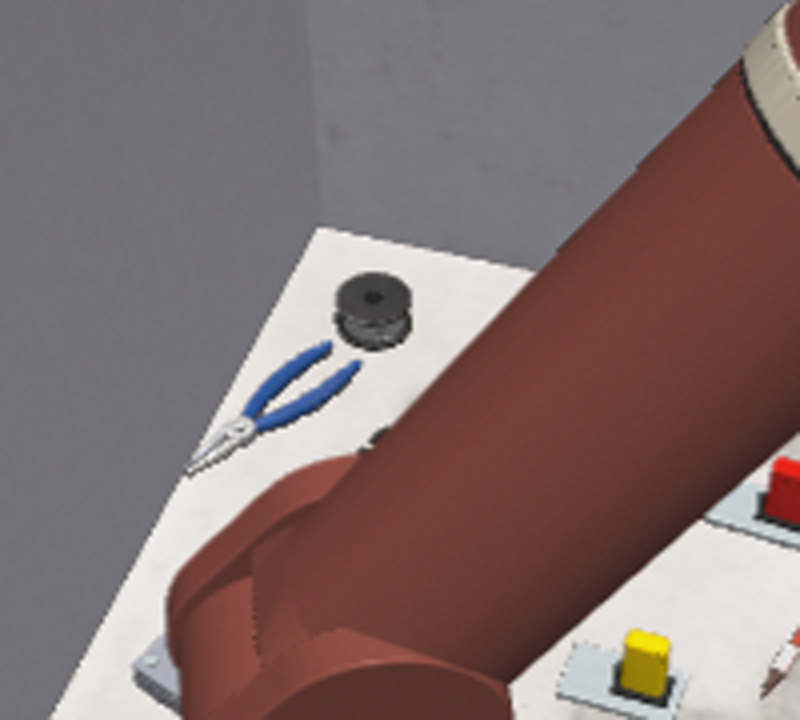

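The picture shows only the arm covering the rack, and the first call was refused because a key was missing. I'll carry on.

Request:
{"name": "send_rows", "arguments": {
  "increments": [
    {"x": -3.7, "y": -3.7, "z": 0, "turn": 0},
    {"x": -7.3, "y": -7.4, "z": 0, "turn": 0},
    {"x": -11, "y": -11.1, "z": 0, "turn": 0},
    {"x": -14.6, "y": -14.8, "z": 0, "turn": 0},
    {"x": -18.3, "y": -18.5, "z": 0, "turn": 0},
    {"x": -22, "y": -22.3, "z": 0, "turn": 0},
    {"x": -25.6, "y": -26, "z": 0, "turn": 0},
    {"x": -29.3, "y": -29.7, "z": 0, "turn": 0},
    {"x": -29.3, "y": -29.7, "z": 0, "turn": 0},
    {"x": -29.3, "y": -29.7, "z": 0, "turn": 0}
  ],
  "jaw": 0.45
}}

```text
t: 2.15
tcp_pos: [0.6681, -0.0365, 0.119]
tool_rot: [[-0.994, 0.108, 0.001], [0.108, 0.994, -0.001], [-0.001, -0.001, -1.0]]
force: [-0.2, 0.1, -0.1]
width: 0.0422
grip_force: 0.0
```

```bash
python3 -c "
from go import *
go(rk(.05,0),1.466,.037);go(rk(.05,0),1.466,.037)"
```

```text
t 2.1 tcp [ 0.6681 -0.0365  0.119 ] yaw 1.4626 w 0.0422 gf 0.0 F [-0.2  0.1 -0.1] | cm [ 0.07 -1.08  8.2 ] turn -0.003
t 2.1 tcp [ 0.6681 -0.0365  0.119 ] yaw 1.4626 w 0.0422 gf 0.0 F [-0.2  0.1 -0.1] | cm [ 0.07 -1.08  8.2 ] turn -0.003
```

Request:
{"name": "send_rows", "arguments": {
  "increments": [
    {"x": 0, "y": -0.6, "z": 0, "turn": 0},
    {"x": 0, "y": -1.1, "z": 1, "turn": 0},
    {"x": 0, "y": -1.1, "z": 2, "turn": 0},
    {"x": 0, "y": -1.1, "z": 3.2, "turn": 0},
    {"x": 0, "y": -1.1, "z": 4.5, "turn": 0},
    {"x": 0, "y": -1.1, "z": 5.5, "turn": 0},
    {"x": 0, "y": -1.1, "z": 6.5, "turn": 0},
    {"x": 0, "y": -1.1, "z": 7.4, "turn": 0},
    {"x": 0, "y": -1.1, "z": 8.2, "turn": 0},
    {"x": 0, "y": -1.1, "z": 8.2, "turn": 0}
  ]
}}

```text
t: 3.15
tcp_pos: [0.6648, -0.0452, 0.0362]
tool_rot: [[-0.995, 0.105, -0.003], [0.105, 0.995, 0.0], [0.003, -0.0, -1.0]]
force: [0.3, 0.3, 0.9]
width: 0.0417
grip_force: 0.0
```

Request:
{"name": "send_rows", "arguments": {
  "increments": [
    {"x": 0, "y": 0, "z": 0, "turn": 0},
    {"x": 0, "y": 0, "z": 0, "turn": 0},
    {"x": 0, "y": 0, "z": 0, "turn": 0},
    {"x": 0, "y": 0, "z": 0, "turn": 0},
    {"x": 0, "y": 0, "z": 0, "turn": 0},
    {"x": 0, "y": 0, "z": 0, "turn": 0},
    {"x": 0, "y": 0, "z": 0, "turn": 0},
    {"x": 0, "y": 0, "z": 0, "turn": 0},
    {"x": 0, "y": 0, "z": 0, "turn": 0},
    {"x": 0, "y": 0, "z": 0, "turn": 0}
  ],
  "jaw": 0
}}

```text
t: 4.15
tcp_pos: [0.6657, -0.0474, 0.0382]
tool_rot: [[-0.994, 0.106, 0.0], [0.106, 0.994, -0.003], [-0.001, -0.003, -1.0]]
force: [-2.2, -5.1, 4.2]
width: 0.0119
grip_force: 29.9
```

```bash
python3 -c "
from go import *
go(rk(.05,0),1.466,.037);print(RP[2]-4.398+np.pi*1.5)"
```

```text
t 4.2 tcp [ 0.6657 -0.0474  0.0382] yaw 1.4649 w 0.0119 gf 29.9 F [-2.2 -5.1  4.2] | cm [-0.05  0.02  0.12] turn -0.001
0.20938898038468956
```

Request:
{"name": "send_rows", "arguments": {
  "increments": [
    {"x": 0, "y": 0, "z": 0, "turn": 0.14},
    {"x": 0, "y": 0, "z": 0, "turn": 0.28},
    {"x": 0, "y": 0, "z": 0, "turn": 0.42},
    {"x": 0, "y": 0, "z": 0, "turn": 0.56},
    {"x": 0, "y": 0, "z": 0, "turn": 0.7},
    {"x": 0, "y": 0, "z": 0, "turn": 0.84},
    {"x": 0, "y": 0, "z": 0, "turn": 0.98},
    {"x": 0, "y": 0, "z": 0, "turn": 1.12},
    {"x": 0, "y": 0, "z": 0, "turn": 1.256},
    {"x": 0, "y": 0, "z": 0, "turn": 1.256}
  ]
}}

```text
t: 5.15
tcp_pos: [0.6656, -0.0475, 0.0382]
tool_rot: [[-0.205, 0.979, 0.0], [0.979, 0.205, -0.004], [-0.004, -0.0, -1.0]]
force: [-2.1, -6.4, 4.9]
width: 0.0117
grip_force: 29.9
```

Request:
{"name": "send_rows", "arguments": {
  "increments": [
    {"x": 0, "y": 0, "z": 0, "turn": 0},
    {"x": 0, "y": 0, "z": 0, "turn": 0},
    {"x": 0, "y": 0, "z": 0, "turn": 0},
    {"x": 0, "y": 0, "z": 0, "turn": 0},
    {"x": 0, "y": 0, "z": 0, "turn": 0},
    {"x": 0, "y": 0, "z": 0, "turn": 0},
    {"x": 0, "y": 0, "z": 0, "turn": 0},
    {"x": 0, "y": 0, "z": 0, "turn": 0},
    {"x": 0, "y": 0, "z": 0, "turn": 0},
    {"x": 0, "y": 0, "z": 0, "turn": 0}
  ]
}}

```text
t: 6.15
tcp_pos: [0.6655, -0.0475, 0.0381]
tool_rot: [[-0.207, 0.978, 0.0], [0.978, 0.207, -0.003], [-0.003, -0.0, -1.0]]
force: [-2.1, -4.2, 4.7]
width: 0.0117
grip_force: 29.9
```

```bash
python3 -c "
from go import *
go(rk(.05,0),.209,.037)"
```

```text
t 6.2 tcp [ 0.6655 -0.0475  0.0381] yaw 0.2088 w 0.0117 gf 29.9 F [-2.1 -4.2  4.7] | cm [0.01 0.07 0.11] turn -0.000
```

Request:
{"name": "send_rows", "arguments": {
  "increments": [
    {"x": 0, "y": 0, "z": 0, "turn": 0},
    {"x": 0, "y": 0, "z": 0, "turn": 0},
    {"x": 0, "y": 0, "z": 0, "turn": 0},
    {"x": 0, "y": 0, "z": 0, "turn": 0},
    {"x": 0, "y": 0, "z": -1, "turn": 0},
    {"x": 0, "y": 0, "z": -2, "turn": 0},
    {"x": 0, "y": 0, "z": -4, "turn": 0},
    {"x": 0, "y": 0, "z": -6, "turn": 0},
    {"x": 0, "y": 0, "z": -8, "turn": 0},
    {"x": 0, "y": 0, "z": -8, "turn": 0}
  ],
  "jaw": 0.45
}}

```text
t: 7.15
tcp_pos: [0.6684, -0.0458, 0.1221]
tool_rot: [[-0.208, 0.978, 0.008], [0.978, 0.208, -0.001], [-0.003, 0.008, -1.0]]
force: [1.4, -0.3, -0.4]
width: 0.0419
grip_force: 0.0
```

Request:
{"name": "send_rows", "arguments": {
  "increments": [
    {"x": -2, "y": -0.7, "z": 0, "turn": 0.13},
    {"x": -4, "y": -1.4, "z": 0, "turn": 0.26},
    {"x": -6, "y": -2, "z": 0, "turn": 0.39},
    {"x": -7.14, "y": -2.3, "z": 0, "turn": 0.52},
    {"x": -7.14, "y": -2.3, "z": 0, "turn": 0.629},
    {"x": -7.14, "y": -2.3, "z": 0, "turn": 0.629},
    {"x": -7.14, "y": -2.3, "z": 0, "turn": 0.629},
    {"x": -7.14, "y": -2.3, "z": 0, "turn": 0.629},
    {"x": -7.14, "y": -2.3, "z": 0, "turn": 0.629},
    {"x": -7.14, "y": -2.3, "z": 0, "turn": 0.629}
  ]
}}

```text
t: 8.15
tcp_pos: [0.6581, -0.1196, 0.1177]
tool_rot: [[0.406, 0.914, 0.0], [0.914, -0.406, 0.0], [0.0, -0.0, -1.0]]
force: [-0.4, 0.4, 0.0]
width: 0.0417
grip_force: 0.0
```

```bash
python3 -c "
from go import *
go(rk(.05,-.075),-.42,.038)"
```

```text
t 8.2 tcp [ 0.6581 -0.1196  0.1177] yaw -0.4181 w 0.0417 gf 0.0 F [-0.4  0.4  0. ] | cm [-0.2   0.11  7.97] turn 0.002
```

Request:
{"name": "send_rows", "arguments": {
  "increments": [
    {"x": -0.2, "y": 0.1, "z": 1, "turn": 0},
    {"x": -0.2, "y": 0.1, "z": 2, "turn": 0},
    {"x": -0.2, "y": 0.1, "z": 3, "turn": 0},
    {"x": -0.2, "y": 0.1, "z": 4, "turn": 0},
    {"x": -0.2, "y": 0.1, "z": 5, "turn": 0},
    {"x": -0.2, "y": 0.1, "z": 6, "turn": 0},
    {"x": -0.2, "y": 0.1, "z": 7, "turn": 0},
    {"x": -0.2, "y": 0.1, "z": 7.6, "turn": 0},
    {"x": -0.2, "y": 0.1, "z": 8, "turn": 0},
    {"x": -0.2, "y": 0.1, "z": 8, "turn": 0}
  ]
}}

```text
t: 9.15
tcp_pos: [0.6579, -0.122, 0.0371]
tool_rot: [[0.407, 0.914, -0.001], [0.914, -0.407, 0.0], [-0.0, -0.001, -1.0]]
force: [0.3, -0.6, 0.0]
width: 0.0418
grip_force: 0.0
```

Request:
{"name": "send_rows", "arguments": {
  "increments": [
    {"x": 0, "y": 0, "z": 0, "turn": 0},
    {"x": 0, "y": 0, "z": 0, "turn": 0},
    {"x": 0, "y": 0, "z": 0, "turn": 0},
    {"x": 0, "y": 0, "z": 0, "turn": 0},
    {"x": 0, "y": 0, "z": 0, "turn": 0},
    {"x": 0, "y": 0, "z": 0, "turn": 0},
    {"x": 0, "y": 0, "z": 0, "turn": 0},
    {"x": 0, "y": 0, "z": 0, "turn": 0},
    {"x": 0, "y": 0, "z": 0, "turn": 0},
    {"x": 0, "y": 0, "z": 0, "turn": 0}
  ],
  "jaw": 0
}}

```text
t: 10.15
tcp_pos: [0.6578, -0.122, 0.0379]
tool_rot: [[0.407, 0.913, -0.001], [0.913, -0.407, 0.0], [-0.0, -0.001, -1.0]]
force: [-3.5, 1.7, 4.3]
width: 0.0115
grip_force: 29.6
```

```bash
python3 -c "
from go import *
go(rk(.05,-.075),-1.676,.038)"
```

```text
t 10.2 tcp [ 0.6578 -0.122   0.0379] yaw -0.4190 w 0.0115 gf 29.6 F [-3.5  1.7  4.3] | cm [ 0.04  0.05 -0.01] turn 1.257
```

Request:
{"name": "send_rows", "arguments": {
  "increments": [
    {"x": 0, "y": 0, "z": 0, "turn": 0.14},
    {"x": 0, "y": 0, "z": 0, "turn": 0.28},
    {"x": 0, "y": 0, "z": 0, "turn": 0.42},
    {"x": 0, "y": 0, "z": 0, "turn": 0.56},
    {"x": 0, "y": 0, "z": 0, "turn": 0.7},
    {"x": 0, "y": 0, "z": 0, "turn": 0.84},
    {"x": 0, "y": 0, "z": 0, "turn": 0.98},
    {"x": 0, "y": 0, "z": 0, "turn": 1.12},
    {"x": 0, "y": 0, "z": 0, "turn": 1.257},
    {"x": 0, "y": 0, "z": 0, "turn": 1.257}
  ]
}}

```text
t: 11.15
tcp_pos: [0.6577, -0.1221, 0.038]
tool_rot: [[0.994, -0.107, -0.001], [-0.107, -0.994, -0.001], [-0.001, 0.001, -1.0]]
force: [-3.3, 1.4, 5.6]
width: 0.0117
grip_force: 29.8
```

Request:
{"name": "send_rows", "arguments": {
  "increments": [
    {"x": 0, "y": 0, "z": 0, "turn": 0},
    {"x": 0, "y": 0, "z": 0, "turn": 0},
    {"x": 0, "y": 0, "z": 0, "turn": 0},
    {"x": 0, "y": 0, "z": 0, "turn": 0},
    {"x": 0, "y": 0, "z": 0, "turn": 0},
    {"x": 0, "y": 0, "z": 0, "turn": 0},
    {"x": 0, "y": 0, "z": 0, "turn": 0},
    {"x": 0, "y": 0, "z": 0, "turn": 0},
    {"x": 0, "y": 0, "z": 0, "turn": 0},
    {"x": 0, "y": 0, "z": 0, "turn": 0}
  ]
}}

```text
t: 12.15
tcp_pos: [0.6577, -0.1221, 0.0379]
tool_rot: [[0.994, -0.105, -0.001], [-0.105, -0.994, 0.0], [-0.001, 0.0, -1.0]]
force: [-4.0, 0.9, 5.9]
width: 0.0119
grip_force: 29.8
```

```bash
python3 -c "
from go import *
go(rk(.05,-.075),-1.676,.038)"
```

```text
t 12.2 tcp [ 0.6577 -0.1221  0.0379] yaw -1.6758 w 0.0119 gf 29.8 F [-4.   0.9  5.9] | cm [ 0.07 -0.04 -0.01] turn 0.000
```

Request:
{"name": "send_rows", "arguments": {
  "increments": [
    {"x": 0, "y": 0, "z": 0, "turn": 0},
    {"x": 0, "y": 0, "z": 0, "turn": 0},
    {"x": 0, "y": 0, "z": 0, "turn": 0},
    {"x": 0, "y": 0, "z": 0, "turn": 0},
    {"x": 0, "y": 0, "z": -1, "turn": 0},
    {"x": 0, "y": 0, "z": -2, "turn": 0},
    {"x": 0, "y": 0, "z": -4, "turn": 0},
    {"x": 0, "y": 0, "z": -6, "turn": 0},
    {"x": 0, "y": 0, "z": -8, "turn": 0},
    {"x": 0, "y": 0, "z": -8, "turn": 0}
  ],
  "jaw": 0.45
}}

```text
t: 13.15
tcp_pos: [0.6603, -0.1236, 0.122]
tool_rot: [[0.994, -0.105, 0.007], [-0.105, -0.994, -0.003], [0.008, 0.002, -1.0]]
force: [0.7, -0.1, 0.4]
width: 0.0417
grip_force: 0.0
```

Request:
{"name": "send_rows", "arguments": {
  "increments": [
    {"x": 0, "y": -3, "z": 0, "turn": 0},
    {"x": 0, "y": -6, "z": 0, "turn": 0},
    {"x": 0, "y": -9, "z": 0, "turn": 0},
    {"x": 0, "y": -12, "z": 0, "turn": 0},
    {"x": 0, "y": -15, "z": 0, "turn": 0},
    {"x": 0, "y": -15, "z": 0, "turn": 0},
    {"x": 0, "y": -15, "z": 0, "turn": 0},
    {"x": 0, "y": -15, "z": 0, "turn": 0},
    {"x": 0, "y": -15, "z": 0, "turn": 0},
    {"x": 0, "y": -15, "z": 0, "turn": 0}
  ]
}}

```text
t: 14.15
tcp_pos: [0.6738, 0.0255, 0.1178]
tool_rot: [[0.994, -0.107, 0.0], [-0.107, -0.994, -0.001], [0.0, 0.001, -1.0]]
force: [0.3, -0.0, -0.3]
width: 0.0422
grip_force: 0.0
```

```bash
python3 -c "
from go import *
go(rk(.05,.075),-1.676,.038)"
```

```text
t 14.2 tcp [0.6738 0.0255 0.1178] yaw -1.6783 w 0.0422 gf 0.0 F [ 0.3 -0.  -0.3] | cm [ 0.01 -0.2   7.98] turn -0.002
```

Request:
{"name": "send_rows", "arguments": {
  "increments": [
    {"x": 0, "y": -0.2, "z": 1, "turn": 0},
    {"x": 0, "y": -0.2, "z": 2, "turn": 0},
    {"x": 0, "y": -0.2, "z": 3, "turn": 0},
    {"x": 0, "y": -0.2, "z": 4, "turn": 0},
    {"x": 0, "y": -0.2, "z": 5, "turn": 0},
    {"x": 0, "y": -0.2, "z": 6, "turn": 0},
    {"x": 0, "y": -0.2, "z": 7, "turn": 0},
    {"x": 0, "y": -0.2, "z": 7.6, "turn": 0},
    {"x": 0, "y": -0.2, "z": 8, "turn": 0},
    {"x": 0, "y": -0.2, "z": 8, "turn": 0}
  ]
}}

```text
t: 15.15
tcp_pos: [0.6739, 0.0291, 0.0371]
tool_rot: [[0.994, -0.105, -0.001], [-0.105, -0.994, -0.0], [-0.001, 0.0, -1.0]]
force: [0.1, -0.6, -1.4]
width: 0.0421
grip_force: 0.0
```

Request:
{"name": "send_rows", "arguments": {
  "increments": [
    {"x": 0, "y": 0, "z": 0, "turn": 0},
    {"x": 0, "y": 0, "z": 0, "turn": 0},
    {"x": 0, "y": 0, "z": 0, "turn": 0},
    {"x": 0, "y": 0, "z": 0, "turn": 0},
    {"x": 0, "y": 0, "z": 0, "turn": 0},
    {"x": 0, "y": 0, "z": 0, "turn": 0},
    {"x": 0, "y": 0, "z": 0, "turn": 0},
    {"x": 0, "y": 0, "z": 0, "turn": 0},
    {"x": 0, "y": 0, "z": 0, "turn": 0},
    {"x": 0, "y": 0, "z": 0, "turn": 0}
  ],
  "jaw": 0
}}

```text
t: 16.15
tcp_pos: [0.6741, 0.0272, 0.038]
tool_rot: [[0.994, -0.106, 0.0], [-0.106, -0.994, -0.003], [0.001, 0.003, -1.0]]
force: [-1.1, -5.4, 1.1]
width: 0.0122
grip_force: 29.6
```

Request:
{"name": "send_rows", "arguments": {
  "increments": [
    {"x": 0, "y": 0, "z": 0, "turn": -0.14},
    {"x": 0, "y": 0, "z": 0, "turn": -0.28},
    {"x": 0, "y": 0, "z": 0, "turn": -0.42},
    {"x": 0, "y": 0, "z": 0, "turn": -0.56},
    {"x": 0, "y": 0, "z": 0, "turn": -0.7},
    {"x": 0, "y": 0, "z": 0, "turn": -0.84},
    {"x": 0, "y": 0, "z": 0, "turn": -0.98},
    {"x": 0, "y": 0, "z": 0, "turn": -1.12},
    {"x": 0, "y": 0, "z": 0, "turn": -1.259},
    {"x": 0, "y": 0, "z": 0, "turn": -1.259}
  ]
}}

```text
t: 17.15
tcp_pos: [0.6737, 0.0278, 0.038]
tool_rot: [[0.406, 0.914, -0.001], [0.914, -0.406, -0.001], [-0.001, -0.001, -1.0]]
force: [-2.1, -4.6, 2.4]
width: 0.0118
grip_force: 29.8
```

Request:
{"name": "send_rows", "arguments": {
  "increments": [
    {"x": 0, "y": 0, "z": 0, "turn": 0},
    {"x": 0, "y": 0, "z": 0, "turn": 0},
    {"x": 0, "y": 0, "z": 0, "turn": 0},
    {"x": 0, "y": 0, "z": 0, "turn": 0},
    {"x": 0, "y": 0, "z": 0, "turn": 0},
    {"x": 0, "y": 0, "z": 0, "turn": 0},
    {"x": 0, "y": 0, "z": 0, "turn": 0},
    {"x": 0, "y": 0, "z": 0, "turn": 0},
    {"x": 0, "y": 0, "z": 0, "turn": 0},
    {"x": 0, "y": 0, "z": 0, "turn": 0}
  ]
}}

```text
t: 18.15
tcp_pos: [0.6736, 0.0279, 0.038]
tool_rot: [[0.408, 0.913, -0.001], [0.913, -0.408, -0.002], [-0.002, -0.0, -1.0]]
force: [-1.8, -4.8, 3.8]
width: 0.0118
grip_force: 29.8
```

```bash
python3 -c "
from go import *
go(rk(.05,.075),-.419,.038)"
```

```text
t 18.1 tcp [0.6736 0.0279 0.038 ] yaw -0.4207 w 0.0118 gf 29.8 F [-1.8 -4.8  3.8] | cm [-0.03  0.06 -0.  ] turn -0.002
```

Request:
{"name": "send_rows", "arguments": {
  "increments": [
    {"x": 0, "y": 0, "z": 0, "turn": 0},
    {"x": 0, "y": 0, "z": 0, "turn": 0},
    {"x": 0, "y": 0, "z": 0, "turn": 0},
    {"x": 0, "y": 0, "z": 0, "turn": 0},
    {"x": 0, "y": 0, "z": -1, "turn": 0},
    {"x": 0, "y": 0, "z": -2, "turn": 0},
    {"x": 0, "y": 0, "z": -4, "turn": 0},
    {"x": 0, "y": 0, "z": -6, "turn": 0},
    {"x": 0, "y": 0, "z": -8, "turn": 0},
    {"x": 0, "y": 0, "z": -8, "turn": 0}
  ],
  "jaw": 0.45
}}

```text
t: 19.15
tcp_pos: [0.6768, 0.0286, 0.1221]
tool_rot: [[0.405, 0.914, 0.008], [0.914, -0.405, -0.0], [0.003, 0.008, -1.0]]
force: [0.7, 0.1, 0.1]
width: 0.0421
grip_force: 0.0
```

Request:
{"name": "send_rows", "arguments": {
  "increments": [
    {"x": 0, "y": 0, "z": 0, "turn": 0.14},
    {"x": 0, "y": 0, "z": 0, "turn": 0.28},
    {"x": 0, "y": 0, "z": 0, "turn": 0.42},
    {"x": 0, "y": 0, "z": 0, "turn": 0.56},
    {"x": 0, "y": 0, "z": 0, "turn": 0.7},
    {"x": 0, "y": 0, "z": 0, "turn": 0.84},
    {"x": 0, "y": 0, "z": 0, "turn": 0.98},
    {"x": 0, "y": 0, "z": 0, "turn": 1.12},
    {"x": 0, "y": 0, "z": 0, "turn": 1.255},
    {"x": 0, "y": 0, "z": 0, "turn": 1.255}
  ]
}}

```text
t: 20.15
tcp_pos: [0.6737, 0.0294, 0.1167]
tool_rot: [[0.995, -0.101, -0.001], [-0.101, -0.995, -0.001], [-0.001, 0.001, -1.0]]
force: [-0.7, -0.3, -0.1]
width: 0.0418
grip_force: 0.0
```

```bash
sed -i 's/RP=.*/RP=np.array([.616,-.042,-.1055])/' go.py; python3 -c "
from go import *
print(rk(-.043,.155));go(rk(-.043,.155),-1.676,.03)"
```

```text
[0.5896 0.1167]
t 20.1 tcp [0.6737 0.0294 0.1167] yaw -1.6717 w 0.0418 gf 0.0 F [-0.7 -0.3 -0.1] | cm [-9.24 -7.84  8.68] turn 0.004
```

Request:
{"name": "send_rows", "arguments": {
  "increments": [
    {"x": -2.4, "y": -2, "z": 0, "turn": 0},
    {"x": -4.8, "y": -4, "z": 0, "turn": 0},
    {"x": -7, "y": -6, "z": 0, "turn": 0},
    {"x": -9.2, "y": -7.8, "z": 0, "turn": 0},
    {"x": -9.2, "y": -7.8, "z": 0, "turn": 0},
    {"x": -9.2, "y": -7.8, "z": 0, "turn": 0},
    {"x": -9.2, "y": -7.8, "z": 0, "turn": 0},
    {"x": -9.2, "y": -7.8, "z": 0, "turn": 0},
    {"x": -9.2, "y": -7.8, "z": 0, "turn": 0},
    {"x": -9.2, "y": -7.8, "z": 0, "turn": 0}
  ]
}}

```text
t: 21.15
tcp_pos: [0.5908, 0.1152, 0.1176]
tool_rot: [[0.995, -0.102, 0.0], [-0.102, -0.995, -0.0], [0.0, 0.0, -1.0]]
force: [0.6, 0.6, -1.0]
width: 0.0419
grip_force: 0.0
```

```bash
python3 -c "
from go import *
go(rk(-.043,.155),-1.676,.03)
cv2.imwrite('pics/t2.png',img('top'));cv2.imwrite('pics/s2.png',img('scene'))
a=cv2.imread('pics/t2.png');b=cv2.imread('pics/s2.png')
f=lambda i,u,v:cv2.resize(i[v:v+130,u:u+130],(400,400),interpolation=cv2.INTER_CUBIC)
cv2.imwrite('pics/v2.png',np.hstack([f(a,250,120),f(b,225,150)]))"
```

```text
t 21.1 tcp [0.5908 0.1152 0.1176] yaw -1.6728 w 0.0419 gf 0.0 F [ 0.6  0.6 -1. ] | cm [-0.14 -0.14  8.76] turn 0.003
```

View pics/v2.png

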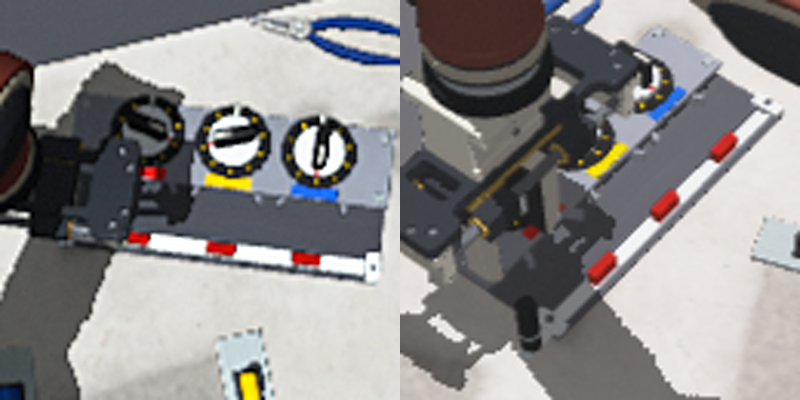

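Top crop: the left dial points to 3 (pointer right and near), the middle to 7 and the right to 5. The tool is over the post, so I'll grip it and open the gate.

Request:
{"name": "send_rows", "arguments": {
  "increments": [
    {"x": -0.1, "y": -0.1, "z": 1, "turn": 0},
    {"x": -0.1, "y": -0.1, "z": 2, "turn": 0},
    {"x": -0.1, "y": -0.1, "z": 3, "turn": 0},
    {"x": -0.1, "y": -0.1, "z": 4, "turn": 0},
    {"x": -0.1, "y": -0.1, "z": 5, "turn": 0},
    {"x": -0.1, "y": -0.1, "z": 6, "turn": 0},
    {"x": -0.1, "y": -0.1, "z": 7, "turn": 0},
    {"x": -0.1, "y": -0.1, "z": 8, "turn": 0},
    {"x": -0.1, "y": -0.1, "z": 8.7, "turn": 0},
    {"x": -0.1, "y": -0.1, "z": 8.7, "turn": 0}
  ]
}}

```text
t: 22.25
tcp_pos: [0.5888, 0.1171, 0.0294]
tool_rot: [[0.995, -0.101, -0.002], [-0.101, -0.995, -0.0], [-0.002, 0.0, -1.0]]
force: [-0.6, 0.2, -0.2]
width: 0.0419
grip_force: 0.0
```

Request:
{"name": "send_rows", "arguments": {
  "increments": [
    {"x": 0, "y": 0, "z": 0, "turn": 0},
    {"x": 0, "y": 0, "z": 0, "turn": 0},
    {"x": 0, "y": 0, "z": 0, "turn": 0},
    {"x": 0, "y": 0, "z": 0, "turn": 0},
    {"x": 0, "y": 0, "z": 0, "turn": 0},
    {"x": 0, "y": 0, "z": 0, "turn": 0},
    {"x": 0, "y": 0, "z": 0, "turn": 0},
    {"x": 0, "y": 0, "z": 0, "turn": 0},
    {"x": 0, "y": 0, "z": 0, "turn": 0},
    {"x": 0, "y": 0, "z": 0, "turn": 0}
  ],
  "jaw": 0
}}

```text
t: 23.25
tcp_pos: [0.5899, 0.1169, 0.031]
tool_rot: [[0.995, -0.101, 0.001], [-0.101, -0.995, -0.0], [0.001, 0.0, -1.0]]
force: [0.3, -0.4, 4.5]
width: 0.0152
grip_force: 30.0
```

```bash
python3 -c "
from go import *
go(rk(-.043,.1925),-1.676,.03)"
```

```text
t 23.2 tcp [0.5899 0.1169 0.031 ] yaw -1.6720 w 0.0152 gf 30.0 F [ 0.3 -0.4  4.5] | cm [-0.01 -3.72  0.1 ] turn 0.004
```

Request:
{"name": "send_rows", "arguments": {
  "increments": [
    {"x": 0, "y": -0.4, "z": 0, "turn": 0},
    {"x": 0, "y": -0.8, "z": 0, "turn": 0},
    {"x": 0, "y": -1.3, "z": 0, "turn": 0},
    {"x": 0, "y": -1.8, "z": 0, "turn": 0},
    {"x": 0, "y": -2.3, "z": 0, "turn": 0},
    {"x": 0, "y": -2.8, "z": 0, "turn": 0},
    {"x": 0, "y": -3.3, "z": 0, "turn": 0},
    {"x": 0, "y": -3.6, "z": 0, "turn": 0},
    {"x": 0, "y": -3.8, "z": 0, "turn": 0},
    {"x": 0, "y": -4, "z": 0, "turn": 0}
  ]
}}

```text
t: 24.25
tcp_pos: [0.5937, 0.1537, 0.031]
tool_rot: [[0.995, -0.102, 0.001], [-0.102, -0.995, -0.005], [0.001, 0.005, -1.0]]
force: [-1.0, -6.8, 4.2]
width: 0.0155
grip_force: 30.0
```

Request:
{"name": "send_rows", "arguments": {
  "increments": [
    {"x": 0, "y": 0, "z": 0, "turn": 0},
    {"x": 0, "y": 0, "z": 0, "turn": 0},
    {"x": 0, "y": 0, "z": 0, "turn": 0},
    {"x": 0, "y": 0, "z": 0, "turn": 0},
    {"x": 0, "y": 0, "z": 0, "turn": 0},
    {"x": 0, "y": 0, "z": 0, "turn": 0},
    {"x": 0, "y": 0, "z": 0, "turn": 0},
    {"x": 0, "y": 0, "z": 0, "turn": 0},
    {"x": 0, "y": 0, "z": 0, "turn": 0},
    {"x": 0, "y": 0, "z": 0, "turn": 0}
  ]
}}

```text
t: 25.25
tcp_pos: [0.5937, 0.1537, 0.031]
tool_rot: [[0.995, -0.103, 0.0], [-0.103, -0.995, -0.005], [0.001, 0.005, -1.0]]
force: [-1.1, -6.3, 4.6]
width: 0.0149
grip_force: 30.0
```

```bash
python3 -c "
from go import *
go(rk(-.043,.1925),-1.676,.03)"
```

```text
t 25.2 tcp [0.5937 0.1537 0.031 ] yaw -1.6739 w 0.0149 gf 30.0 F [-1.1 -6.3  4.6] | cm [-0.02 -0.03  0.1 ] turn 0.002
```

Request:
{"name": "send_rows", "arguments": {
  "increments": [
    {"x": 0, "y": 0, "z": 0, "turn": 0},
    {"x": 0, "y": 0, "z": 0, "turn": 0},
    {"x": 0, "y": 0, "z": 0, "turn": 0},
    {"x": 0, "y": 0, "z": 0, "turn": 0},
    {"x": 0, "y": 0, "z": -1, "turn": 0},
    {"x": 0, "y": 0, "z": -2, "turn": 0},
    {"x": 0, "y": 0, "z": -4, "turn": 0},
    {"x": 0, "y": 0, "z": -6, "turn": 0},
    {"x": 0, "y": 0, "z": -9, "turn": 0},
    {"x": 0, "y": 0, "z": -9, "turn": 0}
  ],
  "jaw": 0.5
}}

```text
t: 26.25
tcp_pos: [0.5968, 0.1563, 0.1259]
tool_rot: [[0.995, -0.101, 0.009], [-0.101, -0.995, 0.001], [0.009, -0.002, -1.0]]
force: [0.6, 0.1, -0.4]
width: 0.0468
grip_force: 0.0
```

```bash
cat > blob.py <<'E'
from go import *
def blob(I,col,u,rad=28,th=60):
    b,g,r=[I[...,k].astype(int) for k in range(3)]
    m=np.clip({"red":r-np.maximum(b,g),"yellow":np.minimum(r,g)-b,"blue":b-np.maximum(r,g)}[col]-th,0,None)
    vv,uu=np.mgrid[0:400,0:640];w=m*((abs(uu-u[0])<rad)&(abs(vv-u[1])<rad));n=max(w.sum(),1)
    return np.r_[(uu*w).sum()/n,(vv*w).sum()/n,w.sum()/100].round(1)
P0={"red":((391,246),(397,183)),"yellow":((330,241),(361,226)),"blue":((253,247),(320,296))}
def check(tag):
    for k,n in enumerate(("top","scene")):
        I=img(n);cv2.imwrite(f"pics/{n}{tag}.png",I);J=cv2.imread(f"pics/{n}0.png")
        for c in P0: print(n,c,blob(J,c,P0[c][k]),blob(I,c,P0[c][k]))
E
python3 -c "
from blob import *
check(3)
# blue grip
y=.119; c=np.array([.4486,.1394])-.012*np.array([np.cos(y),np.sin(y)])
go(c,y-np.pi/2,.12)"
```

```text
top red [388.6 258.3 105.5] [388.4 258.5 123. ]
top yellow [330.6 245.7  67.3] [330.6 245.7  77.9]
top blue [251.  250.6  25.6] [250. 254.   0.]
scene red [399.7 183.8  74.2] [384.1 171.7  64. ]
scene yellow [361.4 223.1  80.3] [361.3 223.7 132.9]
scene blue [320.4 290.5  20.2] [0. 0. 0.]
t 26.4 tcp [0.5941 0.157  0.1219] yaw -1.6719 w 0.0466 gf 0.0 F [ 0.1 -0.4 -0.2] | cm [-15.47   3.48   0.16] turn -0.220
```

```bash
python3 -c "
from h import *
a=cv2.imread('pics/top3.png');b=cv2.imread('pics/scene3.png')
f=lambda i,u,v,w,h,W,H:cv2.resize(i[v:v+h,u:u+w],(W,H),interpolation=cv2.INTER_CUBIC)
cv2.imwrite('pics/v3.png',np.hstack([f(a,230,140,200,150,400,300),f(b,230,140,200,150,400,300)]))"
```

```text
(no output)
```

View pics/v3.png

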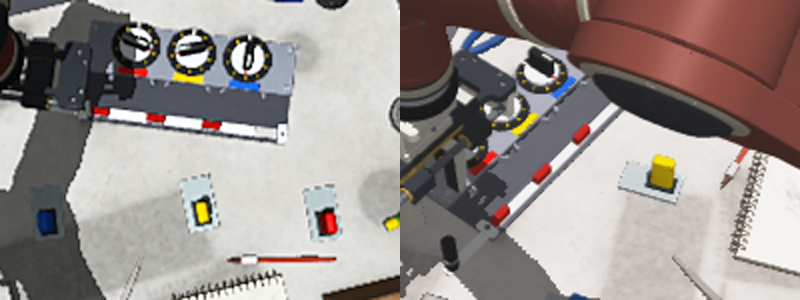

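Both views show the gate open, with the teeth between the bays. Blue is at about (253,251) in shadow and yellow and red haven't moved; red is only hidden by the arm in the scene view. I'll fetch blue.

Request:
{"name": "send_rows", "arguments": {
  "increments": [
    {"x": -3, "y": 0.7, "z": 0, "turn": -0.1},
    {"x": -6, "y": 1.4, "z": 0, "turn": -0.22},
    {"x": -9, "y": 2.1, "z": 0, "turn": -0.22},
    {"x": -12, "y": 2.8, "z": 0, "turn": -0.22},
    {"x": -15.5, "y": 3.5, "z": 0, "turn": -0.22},
    {"x": -15.5, "y": 3.5, "z": 0, "turn": -0.22},
    {"x": -15.5, "y": 3.5, "z": 0, "turn": -0.22},
    {"x": -15.5, "y": 3.5, "z": 0, "turn": -0.22},
    {"x": -15.5, "y": 3.5, "z": 0, "turn": -0.22},
    {"x": -15.5, "y": 3.5, "z": 0, "turn": -0.22}
  ]
}}

```text
t: 27.35
tcp_pos: [0.4368, 0.1376, 0.1206]
tool_rot: [[0.993, 0.119, 0.001], [0.119, -0.993, -0.001], [0.001, 0.001, -1.0]]
force: [-0.2, 0.5, 0.1]
width: 0.0465
grip_force: 0.0
```

```bash
python3 -c "
from go import *
y=.119; c=np.array([.4486,.1394])-.012*np.array([np.cos(y),np.sin(y)])
go(c,y-np.pi/2,.018)"
```

```text
t 27.4 tcp [0.4368 0.1376 0.1206] yaw -1.4519 w 0.0465 gf 0.0 F [-0.2  0.5  0.1] | cm [-0.01 -0.04 10.26] turn -0.000
```

Request:
{"name": "send_rows", "arguments": {
  "increments": [
    {"x": 0, "y": 0, "z": 1.5, "turn": 0},
    {"x": 0, "y": 0, "z": 3, "turn": 0},
    {"x": 0, "y": 0, "z": 4.5, "turn": 0},
    {"x": 0, "y": 0, "z": 6, "turn": 0},
    {"x": 0, "y": 0, "z": 7.5, "turn": 0},
    {"x": 0, "y": 0, "z": 8.5, "turn": 0},
    {"x": 0, "y": 0, "z": 9.5, "turn": 0},
    {"x": 0, "y": 0, "z": 10.2, "turn": 0},
    {"x": 0, "y": 0, "z": 10.2, "turn": 0},
    {"x": 0, "y": 0, "z": 10.2, "turn": 0}
  ]
}}

```text
t: 28.35
tcp_pos: [0.4361, 0.1376, 0.0188]
tool_rot: [[0.993, 0.118, 0.0], [0.118, -0.993, 0.0], [0.0, 0.0, -1.0]]
force: [1.5, -0.4, -0.3]
width: 0.0464
grip_force: 0.0
```

Request:
{"name": "send_rows", "arguments": {
  "increments": [
    {"x": 0, "y": 0, "z": 0, "turn": 0},
    {"x": 0, "y": 0, "z": 0, "turn": 0},
    {"x": 0, "y": 0, "z": 0, "turn": 0},
    {"x": 0, "y": 0, "z": 0, "turn": 0},
    {"x": 0, "y": 0, "z": 0, "turn": 0},
    {"x": 0, "y": 0, "z": 0, "turn": 0},
    {"x": 0, "y": 0, "z": 0, "turn": 0},
    {"x": 0, "y": 0, "z": 0, "turn": 0},
    {"x": 0, "y": 0, "z": 0, "turn": 0},
    {"x": 0, "y": 0, "z": 0, "turn": 0}
  ],
  "jaw": 0
}}

```text
t: 29.35
tcp_pos: [0.436, 0.1376, 0.0188]
tool_rot: [[0.993, 0.118, 0.0], [0.118, -0.993, -0.0], [0.0, 0.0, -1.0]]
force: [-1.1, 0.3, 3.4]
width: 0.0137
grip_force: 29.9
```

```bash
python3 -c "
from go import *
go(rk(-.052,-.075),-1.6763,.09)"
```

```text
t 29.4 tcp [0.436  0.1376 0.0188] yaw -1.4522 w 0.0137 gf 29.9 F [-1.1  0.3  3.4] | cm [ 9.02 26.12 -7.12] turn 0.224
```

Request:
{"name": "send_rows", "arguments": {
  "increments": [
    {"x": 0, "y": 0, "z": -1, "turn": 0},
    {"x": 0, "y": 0, "z": -2, "turn": 0},
    {"x": 0, "y": 0, "z": -3, "turn": 0},
    {"x": 0, "y": 0, "z": -4, "turn": 0},
    {"x": 0, "y": 0, "z": -5, "turn": 0},
    {"x": 0, "y": 0, "z": -6, "turn": 0},
    {"x": 0, "y": 0, "z": -7, "turn": 0},
    {"x": 0, "y": 0, "z": -7, "turn": 0},
    {"x": 0.5, "y": 1.3, "z": -7, "turn": 0.02},
    {"x": 1, "y": 3, "z": -7, "turn": 0.04}
  ]
}}

```text
t: 30.35
tcp_pos: [0.4494, 0.1089, 0.0883]
tool_rot: [[0.997, 0.079, -0.001], [0.079, -0.997, -0.0], [-0.001, 0.0, -1.0]]
force: [-0.5, -0.4, -3.3]
width: 0.0137
grip_force: 29.9
```

Request:
{"name": "send_rows", "arguments": {
  "increments": [
    {"x": 1, "y": 3, "z": 0, "turn": 0.04},
    {"x": 2, "y": 6, "z": 0, "turn": 0.08},
    {"x": 3, "y": 9, "z": 0, "turn": 0.1},
    {"x": 4, "y": 12, "z": 0, "turn": 0.12},
    {"x": 5, "y": 15, "z": 0, "turn": 0.15},
    {"x": 6, "y": 18, "z": 0, "turn": 0.17},
    {"x": 7, "y": 21, "z": 0, "turn": 0.184},
    {"x": 8, "y": 23.1, "z": 0, "turn": 0.184},
    {"x": 8, "y": 23.1, "z": 0, "turn": 0.184},
    {"x": 8, "y": 23.1, "z": 0, "turn": 0.184}
  ]
}}

```text
t: 31.35
tcp_pos: [0.5464, -0.116, 0.0879]
tool_rot: [[0.994, -0.107, -0.002], [-0.107, -0.994, 0.0], [-0.002, -0.0, -1.0]]
force: [-0.0, 0.3, -2.8]
width: 0.0141
grip_force: 29.9
```

```bash
python3 -c "
from go import *
go(rk(-.052,-.075),-1.6763,.0245)"
```

```text
t 31.4 tcp [ 0.5464 -0.116   0.0879] yaw -1.6784 w 0.0141 gf 29.9 F [-0.   0.3 -2.8] | cm [ 0.95 -0.59  6.33] turn -0.002
```

Request:
{"name": "send_rows", "arguments": {
  "increments": [
    {"x": 0.5, "y": -0.3, "z": 0, "turn": 0},
    {"x": 0.9, "y": -0.6, "z": 0, "turn": 0},
    {"x": 0.9, "y": -0.6, "z": 0, "turn": 0},
    {"x": 0.9, "y": -0.6, "z": 1, "turn": 0},
    {"x": 0.9, "y": -0.6, "z": 2, "turn": 0},
    {"x": 0.9, "y": -0.6, "z": 3, "turn": 0},
    {"x": 0.9, "y": -0.6, "z": 4, "turn": 0},
    {"x": 0.9, "y": -0.6, "z": 5, "turn": 0},
    {"x": 0.9, "y": -0.6, "z": 5, "turn": 0},
    {"x": 0.9, "y": -0.6, "z": 5, "turn": 0}
  ]
}}

```text
t: 32.35
tcp_pos: [0.5568, -0.1101, 0.0384]
tool_rot: [[0.994, -0.105, -0.0], [-0.105, -0.994, -0.0], [-0.0, 0.0, -1.0]]
force: [-0.4, -0.0, -3.0]
width: 0.0138
grip_force: 29.9
```

```bash
python3 -c "
from go import *
go(rk(-.052,-.075),-1.6763,.0245)"
```

```text
t 32.4 tcp [ 0.5568 -0.1101  0.0384] yaw -1.6763 w 0.0138 gf 29.9 F [-0.4 -0.  -3. ] | cm [-0.03  0.1   1.39] turn -0.000
```

Request:
{"name": "send_rows", "arguments": {
  "increments": [
    {"x": 0, "y": 0.1, "z": 0.3, "turn": 0},
    {"x": 0, "y": 0.1, "z": 0.6, "turn": 0},
    {"x": 0, "y": 0.1, "z": 0.9, "turn": 0},
    {"x": 0, "y": 0.1, "z": 1.2, "turn": 0},
    {"x": 0, "y": 0.1, "z": 1.4, "turn": 0},
    {"x": 0, "y": 0.1, "z": 1.4, "turn": 0},
    {"x": 0, "y": 0.1, "z": 1.4, "turn": 0},
    {"x": 0, "y": 0.1, "z": 1.4, "turn": 0},
    {"x": 0, "y": 0.1, "z": 1.4, "turn": 0},
    {"x": 0, "y": 0.1, "z": 1.4, "turn": 0}
  ]
}}

```text
t: 33.35
tcp_pos: [0.5569, -0.1109, 0.0248]
tool_rot: [[0.994, -0.105, 0.0], [-0.105, -0.994, -0.0], [0.0, 0.0, -1.0]]
force: [-1.2, 0.8, -2.8]
width: 0.0138
grip_force: 29.9
```

```bash
python3 -c "
from go import *
go(rk(-.011,-.075),-1.6763,.0245)"
```

```text
t 33.4 tcp [ 0.5569 -0.1109  0.0248] yaw -1.6759 w 0.0138 gf 29.9 F [-1.2  0.8 -2.8] | cm [4.05 0.03 0.03] turn 0.000
```

Request:
{"name": "send_rows", "arguments": {
  "increments": [
    {"x": 0.5, "y": 0, "z": 0, "turn": 0},
    {"x": 1, "y": 0, "z": 0, "turn": 0},
    {"x": 1.5, "y": 0, "z": 0, "turn": 0},
    {"x": 2, "y": 0, "z": 0, "turn": 0},
    {"x": 2.5, "y": 0, "z": 0, "turn": 0},
    {"x": 3, "y": 0, "z": 0, "turn": 0},
    {"x": 3.5, "y": 0, "z": 0, "turn": 0},
    {"x": 3.8, "y": 0, "z": 0, "turn": 0},
    {"x": 4, "y": 0, "z": 0, "turn": 0},
    {"x": 4, "y": 0, "z": 0, "turn": 0}
  ]
}}

```text
t: 34.35
tcp_pos: [0.5962, -0.115, 0.0245]
tool_rot: [[0.994, -0.105, -0.001], [-0.105, -0.994, 0.0], [-0.001, -0.0, -1.0]]
force: [-0.7, 0.3, -2.7]
width: 0.0138
grip_force: 29.9
```

Request:
{"name": "send_rows", "arguments": {
  "increments": [
    {"x": 0.1, "y": 0, "z": 0, "turn": 0},
    {"x": 0.2, "y": 0, "z": 0, "turn": 0},
    {"x": 0.3, "y": 0, "z": 0, "turn": 0},
    {"x": 0.4, "y": 0, "z": 0, "turn": 0},
    {"x": 0.4, "y": 0, "z": 0, "turn": 0},
    {"x": 0.4, "y": 0, "z": 0, "turn": 0},
    {"x": 0.4, "y": 0, "z": 0, "turn": 0},
    {"x": 0.4, "y": 0, "z": 0, "turn": 0},
    {"x": 0.4, "y": 0, "z": 0, "turn": 0},
    {"x": 0.4, "y": 0, "z": 0, "turn": 0}
  ]
}}

```text
t: 35.35
tcp_pos: [0.5965, -0.115, 0.0241]
tool_rot: [[0.994, -0.106, -0.008], [-0.106, -0.994, 0.003], [-0.008, -0.002, -1.0]]
force: [-8.4, 0.8, 2.5]
width: 0.0137
grip_force: 30.0
```

```bash
python3 -c "
from go import *
go(rk(-.011,-.075),-1.6763,.0245)"
```

```text
t 35.4 tcp [ 0.5965 -0.115   0.0241] yaw -1.6771 w 0.0137 gf 30.0 F [-8.4  0.8  2.5] | cm [ 0.07  0.04 -0.04] turn -0.001
```

Request:
{"name": "send_rows", "arguments": {
  "increments": [
    {"x": 0, "y": 0, "z": 0.05, "turn": 0},
    {"x": 0, "y": 0, "z": 0.1, "turn": 0},
    {"x": 0, "y": 0, "z": 0.15, "turn": 0},
    {"x": 0, "y": 0, "z": 0.15, "turn": 0},
    {"x": 0, "y": 0, "z": 0.15, "turn": 0},
    {"x": 0, "y": 0, "z": 0.15, "turn": 0},
    {"x": 0, "y": 0, "z": 0.15, "turn": 0},
    {"x": 0, "y": 0, "z": 0.15, "turn": 0},
    {"x": 0, "y": 0, "z": 0.15, "turn": 0},
    {"x": 0, "y": 0, "z": 0.15, "turn": 0}
  ]
}}

```text
t: 36.35
tcp_pos: [0.5964, -0.1151, 0.0233]
tool_rot: [[0.994, -0.106, -0.008], [-0.106, -0.994, 0.003], [-0.008, -0.002, -1.0]]
force: [-8.5, 2.4, 4.5]
width: 0.014
grip_force: 29.9
```

Request:
{"name": "send_rows", "arguments": {
  "increments": [
    {"x": 0, "y": 0, "z": 0, "turn": 0},
    {"x": 0, "y": 0, "z": 0, "turn": 0},
    {"x": 0, "y": 0, "z": 0, "turn": 0},
    {"x": 0, "y": 0, "z": 0, "turn": 0},
    {"x": -0.3, "y": 0, "z": -1, "turn": 0},
    {"x": -0.3, "y": 0, "z": -3, "turn": 0},
    {"x": -0.3, "y": 0, "z": -5, "turn": 0},
    {"x": -0.3, "y": 0, "z": -7, "turn": 0},
    {"x": -0.3, "y": 0, "z": -10, "turn": 0},
    {"x": -0.3, "y": 0, "z": -10, "turn": 0}
  ],
  "jaw": 0.5
}}

```text
t: 37.35
tcp_pos: [0.6, -0.117, 0.128]
tool_rot: [[0.994, -0.105, 0.009], [-0.105, -0.994, -0.003], [0.009, 0.002, -1.0]]
force: [0.5, -0.3, -0.2]
width: 0.0464
grip_force: 0.0
```

```bash
python3 -c "
from blob import *
check(4)
y=.155;c=np.array([.4542,-.2246])-.012*np.array([np.cos(y),np.sin(y)]);go(c,y-np.pi/2,.12)
y=.217;c=np.array([.4636,-.0604])-.012*np.array([np.cos(y),np.sin(y)]);go(c,y-np.pi/2,.12)
a=cv2.imread('pics/top4.png');b=cv2.imread('pics/scene4.png')
f=lambda i,u,v,w,h,W,H:cv2.resize(i[v:v+h,u:u+w],(W,H),interpolation=cv2.INTER_CUBIC)
cv2.imwrite('pics/v4.png',np.hstack([f(a,240,140,200,150,400,300),f(b,230,140,200,150,400,300)]))"
```

```text
top red [388.6 258.3 105.5] [388.3 258.6 133.6]
top yellow [330.6 245.7  67.3] [330.6 245.7  84. ]
top blue [251.  250.6  25.6] [0. 0. 0.]
scene red [399.7 183.8  74.2] [399.8 184.4 101.9]
scene yellow [361.4 223.1  80.3] [361.3 223.4 109.4]
scene blue [320.4 290.5  20.2] [0. 0. 0.]
t 37.5 tcp [ 0.5978 -0.1152  0.1242] yaw -1.6760 w 0.0467 gf 0.0 F [-0.1  0.1 -1.1] | cm [-14.3   12.69   0.39] turn -0.260
t 37.5 tcp [ 0.5978 -0.1152  0.1242] yaw -1.6760 w 0.0467 gf 0.0 F [-0.1  0.1 -1.1] | cm [-15.06  -3.66   0.39] turn -0.322
```

View pics/v4.png

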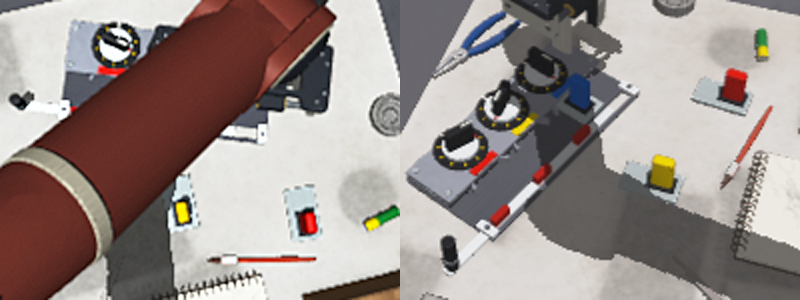

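The scene crop shows blue in the right bay, with red at about (397,183) and yellow at about (361,226) unmoved. Yellow is next.

Request:
{"name": "send_rows", "arguments": {
  "increments": [
    {"x": -3, "y": -0.7, "z": 0, "turn": -0.1},
    {"x": -6, "y": -1.4, "z": 0, "turn": -0.2},
    {"x": -9, "y": -2.1, "z": 0, "turn": -0.322},
    {"x": -12, "y": -2.8, "z": 0, "turn": -0.322},
    {"x": -15.1, "y": -3.7, "z": 0, "turn": -0.322},
    {"x": -15.1, "y": -3.7, "z": 0, "turn": -0.322},
    {"x": -15.1, "y": -3.7, "z": 0, "turn": -0.322},
    {"x": -15.1, "y": -3.7, "z": 0, "turn": -0.322},
    {"x": -15.1, "y": -3.7, "z": 0, "turn": -0.322},
    {"x": -15.1, "y": -3.7, "z": 0, "turn": -0.322}
  ]
}}

```text
t: 38.45
tcp_pos: [0.452, -0.063, 0.123]
tool_rot: [[0.977, 0.215, 0.0], [0.215, -0.977, -0.001], [0.0, 0.001, -1.0]]
force: [0.1, 0.8, 0.9]
width: 0.0467
grip_force: 0.0
```

```bash
python3 -c "
from blob import *
y=.217;c=np.array([.4636,-.0604])-.012*np.array([np.cos(y),np.sin(y)]);go(c,y-np.pi/2,.018)
check(5)" | grep -v top.*blue
```

```text
t 38.5 tcp [ 0.452 -0.063  0.123] yaw -1.3540 w 0.0467 gf 0.0 F [0.1 0.8 0.9] | cm [-0.01 -0.01 10.5 ] turn -0.000
top red [388.6 258.3 105.5] [388.5 258.5 122.3]
top yellow [330.6 245.7  67.3] [0. 0. 0.]
scene red [399.7 183.8  74.2] [399.8 184.4  99.9]
scene yellow [361.4 223.1  80.3] [361.  225.3  32.2]
scene blue [320.4 290.5  20.2] [0. 0. 0.]
```

Request:
{"name": "send_rows", "arguments": {
  "increments": [
    {"x": 0, "y": 0, "z": 1.5, "turn": 0},
    {"x": 0, "y": 0, "z": 3, "turn": 0},
    {"x": 0, "y": 0, "z": 4.5, "turn": 0},
    {"x": 0, "y": 0, "z": 6, "turn": 0},
    {"x": 0, "y": 0, "z": 7.5, "turn": 0},
    {"x": 0, "y": 0, "z": 8.5, "turn": 0},
    {"x": 0, "y": 0, "z": 9.5, "turn": 0},
    {"x": 0, "y": 0, "z": 10.4, "turn": 0},
    {"x": 0, "y": 0, "z": 10.4, "turn": 0},
    {"x": 0, "y": 0, "z": 10.4, "turn": 0}
  ]
}}

```text
t: 39.55
tcp_pos: [0.4514, -0.0627, 0.0192]
tool_rot: [[0.977, 0.215, 0.0], [0.215, -0.977, -0.0], [0.0, 0.0, -1.0]]
force: [0.3, -0.3, 0.1]
width: 0.0464
grip_force: 0.0
```

Request:
{"name": "send_rows", "arguments": {
  "increments": [
    {"x": 0, "y": 0, "z": 0, "turn": 0},
    {"x": 0, "y": 0, "z": 0, "turn": 0},
    {"x": 0, "y": 0, "z": 0, "turn": 0},
    {"x": 0, "y": 0, "z": 0, "turn": 0},
    {"x": 0, "y": 0, "z": 0, "turn": 0},
    {"x": 0, "y": 0, "z": 0, "turn": 0},
    {"x": 0, "y": 0, "z": 0, "turn": 0},
    {"x": 0, "y": 0, "z": 0, "turn": 0},
    {"x": 0, "y": 0, "z": 0, "turn": 0},
    {"x": 0, "y": 0, "z": 0, "turn": 0}
  ],
  "jaw": 0
}}

```text
t: 40.55
tcp_pos: [0.4516, -0.0631, 0.0194]
tool_rot: [[0.977, 0.215, 0.001], [0.215, -0.977, -0.001], [0.001, 0.001, -1.0]]
force: [-0.0, -2.0, 3.6]
width: 0.0137
grip_force: 30.0
```

Request:
{"name": "send_rows", "arguments": {
  "increments": [
    {"x": 0, "y": 0, "z": -1, "turn": 0.03},
    {"x": 0, "y": 0, "z": -2, "turn": 0.08},
    {"x": 0, "y": 0, "z": -3, "turn": 0.13},
    {"x": 0, "y": 0, "z": -4, "turn": 0.18},
    {"x": 0, "y": 0, "z": -5, "turn": 0.23},
    {"x": 0, "y": 0, "z": -6, "turn": 0.28},
    {"x": 0, "y": 0, "z": -7, "turn": 0.322},
    {"x": 0, "y": 0, "z": -7, "turn": 0.322},
    {"x": 0, "y": 0, "z": -7, "turn": 0.322},
    {"x": 0, "y": 0, "z": -7, "turn": 0.322}
  ]
}}

```text
t: 41.55
tcp_pos: [0.4505, -0.0618, 0.0884]
tool_rot: [[0.995, -0.104, -0.002], [-0.104, -0.995, 0.001], [-0.002, -0.001, -1.0]]
force: [-0.8, -0.2, -3.0]
width: 0.0138
grip_force: 30.0
```

```bash
python3 -c "
from go import *
go(rk(-.052,0),-1.6763,.04)"
```

```text
t 41.5 tcp [ 0.4505 -0.0618  0.0884] yaw -1.6748 w 0.0138 gf 30.0 F [-0.8 -0.2 -3. ] | cm [11.06 -3.69  4.82] turn 0.002
```

Request:
{"name": "send_rows", "arguments": {
  "increments": [
    {"x": 2.5, "y": -0.9, "z": 0, "turn": 0},
    {"x": 5, "y": -1.8, "z": 0, "turn": 0},
    {"x": 7.5, "y": -2.7, "z": 0, "turn": 0},
    {"x": 10, "y": -3.6, "z": 0, "turn": 0},
    {"x": 11.1, "y": -3.7, "z": 0, "turn": 0},
    {"x": 11.1, "y": -3.7, "z": 1, "turn": 0},
    {"x": 11.1, "y": -3.7, "z": 2, "turn": 0},
    {"x": 11.1, "y": -3.7, "z": 3, "turn": 0},
    {"x": 11.1, "y": -3.7, "z": 4, "turn": 0},
    {"x": 11.1, "y": -3.7, "z": 4.8, "turn": 0}
  ]
}}

```text
t: 42.55
tcp_pos: [0.5645, -0.0374, 0.0399]
tool_rot: [[0.994, -0.106, -0.002], [-0.106, -0.994, 0.0], [-0.002, -0.0, -1.0]]
force: [-0.3, -0.6, -3.1]
width: 0.0138
grip_force: 30.0
```

```bash
python3 -c "
from go import *
go(rk(-.052,0),-1.6763,.025)"
```

```text
t 42.5 tcp [ 0.5645 -0.0374  0.0399] yaw -1.6767 w 0.0138 gf 30.0 F [-0.3 -0.6 -3.1] | cm [-0.03 -0.08  1.49] turn -0.000
```

Request:
{"name": "send_rows", "arguments": {
  "increments": [
    {"x": 0, "y": -0.1, "z": 0.3, "turn": 0},
    {"x": 0, "y": -0.1, "z": 0.6, "turn": 0},
    {"x": 0, "y": -0.1, "z": 0.9, "turn": 0},
    {"x": 0, "y": -0.1, "z": 1.2, "turn": 0},
    {"x": 0, "y": -0.1, "z": 1.5, "turn": 0},
    {"x": 0, "y": -0.1, "z": 1.5, "turn": 0},
    {"x": 0, "y": -0.1, "z": 1.5, "turn": 0},
    {"x": 0, "y": -0.1, "z": 1.5, "turn": 0},
    {"x": 0, "y": -0.1, "z": 1.5, "turn": 0},
    {"x": 0, "y": -0.1, "z": 1.5, "turn": 0}
  ]
}}

```text
t: 43.55
tcp_pos: [0.5657, -0.0364, 0.0263]
tool_rot: [[0.994, -0.105, 0.0], [-0.105, -0.994, -0.0], [0.0, 0.0, -1.0]]
force: [0.4, 0.3, -1.8]
width: 0.0135
grip_force: 30.0
```

```bash
python3 -c "
from go import *
go(rk(-.011,0),-1.6763,.025)"
```

```text
t 43.5 tcp [ 0.5657 -0.0364  0.0263] yaw -1.6759 w 0.0135 gf 30.0 F [ 0.4  0.3 -1.8] | cm [3.96 0.03 0.13] turn 0.000
```

Request:
{"name": "send_rows", "arguments": {
  "increments": [
    {"x": 0.5, "y": 0, "z": 0.05, "turn": 0},
    {"x": 1, "y": 0, "z": 0.05, "turn": 0},
    {"x": 1.5, "y": 0, "z": 0.05, "turn": 0},
    {"x": 2, "y": 0, "z": 0.05, "turn": 0},
    {"x": 2.5, "y": 0, "z": 0.05, "turn": 0},
    {"x": 3, "y": 0, "z": 0.05, "turn": 0},
    {"x": 3.4, "y": 0, "z": 0.05, "turn": 0},
    {"x": 3.7, "y": 0, "z": 0.05, "turn": 0},
    {"x": 3.9, "y": 0, "z": 0.05, "turn": 0},
    {"x": 3.9, "y": 0, "z": 0.05, "turn": 0}
  ]
}}

```text
t: 44.55
tcp_pos: [0.6038, -0.0405, 0.0254]
tool_rot: [[0.994, -0.105, -0.001], [-0.105, -0.994, 0.0], [-0.002, -0.0, -1.0]]
force: [-2.1, 0.7, -2.2]
width: 0.014
grip_force: 30.0
```

Request:
{"name": "send_rows", "arguments": {
  "increments": [
    {"x": 0.1, "y": 0, "z": 0, "turn": 0},
    {"x": 0.2, "y": 0, "z": 0, "turn": 0},
    {"x": 0.3, "y": 0, "z": 0, "turn": 0},
    {"x": 0.4, "y": 0, "z": 0, "turn": 0},
    {"x": 0.4, "y": 0, "z": 0, "turn": 0},
    {"x": 0.4, "y": 0, "z": 0, "turn": 0},
    {"x": 0.4, "y": 0, "z": 0, "turn": 0},
    {"x": 0.4, "y": 0, "z": 0, "turn": 0},
    {"x": 0.4, "y": 0, "z": 0, "turn": 0},
    {"x": 0.4, "y": 0, "z": 0, "turn": 0}
  ]
}}

```text
t: 45.55
tcp_pos: [0.6041, -0.0405, 0.025]
tool_rot: [[0.994, -0.105, -0.009], [-0.105, -0.994, 0.002], [-0.009, -0.001, -1.0]]
force: [-7.7, 1.2, 2.2]
width: 0.0137
grip_force: 30.0
```

```bash
python3 -c "
from go import *
go(rk(-.011,0),-1.6763,.0245)"
```

```text
t 45.5 tcp [ 0.6041 -0.0405  0.025 ] yaw -1.6765 w 0.0137 gf 30.0 F [-7.7  1.2  2.2] | cm [0.1  0.02 0.04] turn -0.000
```

Request:
{"name": "send_rows", "arguments": {
  "increments": [
    {"x": 0, "y": 0, "z": 0.05, "turn": 0},
    {"x": 0, "y": 0, "z": 0.1, "turn": 0},
    {"x": 0, "y": 0, "z": 0.17, "turn": 0},
    {"x": 0, "y": 0, "z": 0.17, "turn": 0},
    {"x": 0, "y": 0, "z": 0.17, "turn": 0},
    {"x": 0, "y": 0, "z": 0.17, "turn": 0},
    {"x": 0, "y": 0, "z": 0.17, "turn": 0},
    {"x": 0, "y": 0, "z": 0.17, "turn": 0},
    {"x": 0, "y": 0, "z": 0.17, "turn": 0},
    {"x": 0, "y": 0, "z": 0.17, "turn": 0}
  ]
}}

```text
t: 46.55
tcp_pos: [0.6041, -0.0405, 0.0239]
tool_rot: [[0.994, -0.105, -0.009], [-0.105, -0.994, 0.003], [-0.009, -0.002, -1.0]]
force: [-9.9, 0.2, 4.9]
width: 0.0134
grip_force: 30.0
```

Request:
{"name": "send_rows", "arguments": {
  "increments": [
    {"x": 0, "y": 0, "z": 0, "turn": 0},
    {"x": 0, "y": 0, "z": 0, "turn": 0},
    {"x": 0, "y": 0, "z": 0, "turn": 0},
    {"x": 0, "y": 0, "z": 0, "turn": 0},
    {"x": -0.3, "y": 0, "z": -1, "turn": 0},
    {"x": -0.3, "y": 0, "z": -3, "turn": 0},
    {"x": -0.3, "y": 0, "z": -5, "turn": 0},
    {"x": -0.3, "y": 0, "z": -7, "turn": 0},
    {"x": -0.3, "y": 0, "z": -10, "turn": 0},
    {"x": -0.3, "y": 0, "z": -10, "turn": 0}
  ],
  "jaw": 0.5
}}

```text
t: 47.55
tcp_pos: [0.6081, -0.0421, 0.1288]
tool_rot: [[0.994, -0.105, 0.009], [-0.105, -0.994, -0.002], [0.009, 0.001, -1.0]]
force: [-0.2, -0.3, -0.7]
width: 0.0466
grip_force: 0.0
```

```bash
python3 -c "
from blob import *
check(6)
y=.155;c=np.array([.4542,-.2246])-.012*np.array([np.cos(y),np.sin(y)]);go(c,y-np.pi/2,.12)" | grep -v -e yellow -e blue
```

```text
top red [388.6 258.3 105.5] [388.3 258.6 131.3]
scene red [399.7 183.8  74.2] [399.8 184.6 107.2]
t 47.6 tcp [ 0.6057 -0.0406  0.1249] yaw -1.6760 w 0.0464 gf 0.0 F [-0.2 -0.2 -0.9] | cm [-14.3   20.2    0.46] turn -0.260
```

Red hasn't moved.

Request:
{"name": "send_rows", "arguments": {
  "increments": [
    {"x": -2.4, "y": 3.4, "z": 0, "turn": -0.1},
    {"x": -4.8, "y": 6.8, "z": 0, "turn": -0.2},
    {"x": -7.2, "y": 10.1, "z": 0, "turn": -0.26},
    {"x": -9.6, "y": 13.5, "z": 0, "turn": -0.26},
    {"x": -12, "y": 16.9, "z": 0, "turn": -0.26},
    {"x": -14.3, "y": 20.2, "z": 0, "turn": -0.26},
    {"x": -14.3, "y": 20.2, "z": 0, "turn": -0.26},
    {"x": -14.3, "y": 20.2, "z": 0, "turn": -0.26},
    {"x": -14.3, "y": 20.2, "z": 0, "turn": -0.26},
    {"x": -14.3, "y": 20.2, "z": 0, "turn": -0.26}
  ]
}}

```text
t: 48.65
tcp_pos: [0.4429, -0.2249, 0.1234]
tool_rot: [[0.988, 0.157, -0.001], [0.157, -0.988, 0.001], [-0.001, -0.001, -1.0]]
force: [0.6, 0.0, 0.8]
width: 0.0465
grip_force: 0.0
```

```bash
python3 -c "
from blob import *
check(7)
y=.155;c=np.array([.4542,-.2246])-.012*np.array([np.cos(y),np.sin(y)]);go(c,y-np.pi/2,.018)" | grep -v -e yellow -e blue
```

```text
top red [388.6 258.3 105.5] [369.7 267.4   8.5]
scene red [399.7 183.8  74.2] [401.6 187.   63.6]
t 48.8 tcp [ 0.4427 -0.2253  0.1236] yaw -1.4134 w 0.0462 gf 0.0 F [0.1 0.7 0.3] | cm [-0.05  0.11 10.56] turn 0.002
```

```bash
python3 -c "
from h import *
for z in(0,.1,.15,.2): print(z,p2w('top',393,287,z)[:2],p2w('top',485,272,z)[:2],'scene',p2w('scene',443,157,z)[:2],p2w('scene',432,205,z)[:2])"
```

```text
0 [ 0.3498 -0.2303] [ 0.393 -0.474] scene [ 0.385  -0.3989] [ 0.3428 -0.2307]
0.1 [ 0.3581 -0.2117] [ 0.3972 -0.4323] scene [ 0.3624 -0.2959] [ 0.3247 -0.1459]
0.15 [ 0.3623 -0.2024] [ 0.3993 -0.4114] scene [ 0.351  -0.2445] [ 0.3156 -0.1034]
0.2 [ 0.3664 -0.1931] [ 0.4014 -0.3906] scene [ 0.3397 -0.193 ] [ 0.3066 -0.061 ]
```

Request:
{"name": "send_rows", "arguments": {
  "increments": [
    {"x": 0, "y": 0.1, "z": 1.5, "turn": 0},
    {"x": 0, "y": 0.1, "z": 3, "turn": 0},
    {"x": 0, "y": 0.1, "z": 4.5, "turn": 0},
    {"x": 0, "y": 0.1, "z": 6, "turn": 0},
    {"x": 0, "y": 0.1, "z": 7.5, "turn": 0},
    {"x": 0, "y": 0.1, "z": 8.5, "turn": 0},
    {"x": 0, "y": 0.1, "z": 9.5, "turn": 0},
    {"x": 0, "y": 0.1, "z": 10.5, "turn": 0},
    {"x": 0, "y": 0.1, "z": 10.5, "turn": 0},
    {"x": 0, "y": 0.1, "z": 10.5, "turn": 0}
  ]
}}

```text
t: 49.75
tcp_pos: [0.4422, -0.2276, 0.019]
tool_rot: [[0.988, 0.154, 0.0], [0.154, -0.988, -0.0], [-0.0, 0.0, -1.0]]
force: [-0.4, 0.1, 0.0]
width: 0.0464
grip_force: 0.0
```

Request:
{"name": "send_rows", "arguments": {
  "increments": [
    {"x": 0, "y": 0, "z": 0, "turn": 0},
    {"x": 0, "y": 0, "z": 0, "turn": 0},
    {"x": 0, "y": 0, "z": 0, "turn": 0},
    {"x": 0, "y": 0, "z": 0, "turn": 0},
    {"x": 0, "y": 0, "z": 0, "turn": 0},
    {"x": 0, "y": 0, "z": 0, "turn": 0},
    {"x": 0, "y": 0, "z": 0, "turn": 0},
    {"x": 0, "y": 0, "z": 0, "turn": 0},
    {"x": 0, "y": 0, "z": 0, "turn": 0},
    {"x": 0, "y": 0, "z": 0, "turn": 0}
  ],
  "jaw": 0
}}

```text
t: 50.75
tcp_pos: [0.4423, -0.2276, 0.0191]
tool_rot: [[0.988, 0.154, 0.0], [0.154, -0.988, -0.0], [0.0, 0.0, -1.0]]
force: [0.4, 0.3, 3.6]
width: 0.0141
grip_force: 30.0
```

Request:
{"name": "send_rows", "arguments": {
  "increments": [
    {"x": 0, "y": 0, "z": -1, "turn": 0.03},
    {"x": 0, "y": 0, "z": -2, "turn": 0.08},
    {"x": 0, "y": 0, "z": -3, "turn": 0.13},
    {"x": 0, "y": 0, "z": -4, "turn": 0.18},
    {"x": 0, "y": 0, "z": -5, "turn": 0.23},
    {"x": 0, "y": 0, "z": -6, "turn": 0.262},
    {"x": 0, "y": 0, "z": -7, "turn": 0.262},
    {"x": 0, "y": 0, "z": -7, "turn": 0.262},
    {"x": 0, "y": 0, "z": -7, "turn": 0.262},
    {"x": 0, "y": 0, "z": -7, "turn": 0.262}
  ]
}}

```text
t: 51.75
tcp_pos: [0.4418, -0.227, 0.0885]
tool_rot: [[0.994, -0.107, -0.001], [-0.107, -0.994, 0.001], [-0.001, -0.001, -1.0]]
force: [0.4, -0.4, -1.5]
width: 0.0138
grip_force: 30.0
```

```bash
python3 -c "
from go import *
go(rk(-.052,0.075),-1.6763,.09)"
```

```text
t 51.8 tcp [ 0.4418 -0.227   0.0885] yaw -1.6776 w 0.0138 gf 30.0 F [ 0.4 -0.4 -1.5] | cm [ 10.14 -27.75  -0.15] turn -0.001
```

Request:
{"name": "send_rows", "arguments": {
  "increments": [
    {"x": 1, "y": -2.8, "z": 0, "turn": 0},
    {"x": 2, "y": -5.6, "z": 0, "turn": 0},
    {"x": 3.1, "y": -8.4, "z": 0, "turn": 0},
    {"x": 4.1, "y": -11.2, "z": 0, "turn": 0},
    {"x": 5.1, "y": -14, "z": 0, "turn": 0},
    {"x": 6.1, "y": -16.8, "z": 0, "turn": 0},
    {"x": 7.2, "y": -19.6, "z": 0, "turn": 0},
    {"x": 8.2, "y": -22.4, "z": 0, "turn": 0},
    {"x": 9.2, "y": -25.2, "z": 0, "turn": 0},
    {"x": 10.1, "y": -27.8, "z": 0, "turn": 0}
  ]
}}

```text
t: 52.75
tcp_pos: [0.5724, 0.0398, 0.0881]
tool_rot: [[0.994, -0.106, -0.002], [-0.106, -0.994, 0.0], [-0.002, -0.0, -1.0]]
force: [0.2, 0.7, -2.2]
width: 0.0137
grip_force: 30.0
```

Request:
{"name": "send_rows", "arguments": {
  "increments": [
    {"x": 0, "y": 0, "z": 0, "turn": 0},
    {"x": 0, "y": 0, "z": 0, "turn": 0},
    {"x": 0, "y": 0, "z": 0, "turn": 0},
    {"x": 0, "y": 0, "z": 1, "turn": 0},
    {"x": 0, "y": 0, "z": 2, "turn": 0},
    {"x": 0, "y": 0, "z": 3, "turn": 0},
    {"x": 0, "y": 0, "z": 4, "turn": 0},
    {"x": 0, "y": 0, "z": 4.8, "turn": 0},
    {"x": 0, "y": 0, "z": 4.8, "turn": 0},
    {"x": 0, "y": 0, "z": 4.8, "turn": 0}
  ]
}}

```text
t: 53.75
tcp_pos: [0.5724, 0.038, 0.0408]
tool_rot: [[0.994, -0.107, -0.0], [-0.107, -0.994, -0.0], [-0.0, 0.0, -1.0]]
force: [-0.3, 0.4, -1.7]
width: 0.0139
grip_force: 30.0
```

```bash
python3 -c "
from go import *
go(rk(-.052,.075),-1.6763,.025)"
```

```text
t 53.8 tcp [0.5724 0.038  0.0408] yaw -1.6781 w 0.0139 gf 30.0 F [-0.3  0.4 -1.7] | cm [-0.02 -0.    1.58] turn -0.002
```

Request:
{"name": "send_rows", "arguments": {
  "increments": [
    {"x": 0, "y": 0, "z": 0.3, "turn": 0},
    {"x": 0, "y": 0, "z": 0.6, "turn": 0},
    {"x": 0, "y": 0, "z": 0.9, "turn": 0},
    {"x": 0, "y": 0, "z": 1.2, "turn": 0},
    {"x": 0, "y": 0, "z": 1.6, "turn": 0},
    {"x": 0, "y": 0, "z": 1.6, "turn": 0},
    {"x": 0, "y": 0, "z": 1.6, "turn": 0},
    {"x": 0, "y": 0, "z": 1.6, "turn": 0},
    {"x": 0, "y": 0, "z": 1.6, "turn": 0},
    {"x": 0, "y": 0, "z": 1.6, "turn": 0}
  ]
}}

```text
t: 54.75
tcp_pos: [0.5724, 0.0382, 0.0251]
tool_rot: [[0.994, -0.107, 0.0], [-0.107, -0.994, -0.0], [0.0, 0.0, -1.0]]
force: [-0.6, 0.2, -2.1]
width: 0.014
grip_force: 30.0
```

```bash
python3 -c "
from go import *
go(rk(-.011,.075),-1.6763,.025)"
```

```text
t 54.8 tcp [0.5724 0.0382 0.0251] yaw -1.6779 w 0.0140 gf 30.0 F [-0.6  0.2 -2.1] | cm [4.08 0.01 0.01] turn -0.002
```

Request:
{"name": "send_rows", "arguments": {
  "increments": [
    {"x": 0.5, "y": 0, "z": 0, "turn": 0},
    {"x": 1, "y": 0, "z": 0, "turn": 0},
    {"x": 1.5, "y": 0, "z": 0, "turn": 0},
    {"x": 2, "y": 0, "z": 0, "turn": 0},
    {"x": 2.5, "y": 0, "z": 0, "turn": 0},
    {"x": 3, "y": 0, "z": 0, "turn": 0},
    {"x": 3.4, "y": 0, "z": 0, "turn": 0},
    {"x": 3.7, "y": 0, "z": 0, "turn": 0},
    {"x": 3.9, "y": 0, "z": 0, "turn": 0},
    {"x": 3.9, "y": 0, "z": 0, "turn": 0}
  ]
}}

```text
t: 55.75
tcp_pos: [0.6113, 0.0339, 0.0249]
tool_rot: [[0.994, -0.107, 0.0], [-0.107, -0.994, -0.0], [0.0, 0.0, -1.0]]
force: [-0.6, -0.0, -1.4]
width: 0.0137
grip_force: 30.0
```

Request:
{"name": "send_rows", "arguments": {
  "increments": [
    {"x": 0.1, "y": 0, "z": 0, "turn": 0},
    {"x": 0.2, "y": 0, "z": 0, "turn": 0},
    {"x": 0.3, "y": 0, "z": 0, "turn": 0},
    {"x": 0.4, "y": 0, "z": 0, "turn": 0},
    {"x": 0.5, "y": 0, "z": 0, "turn": 0},
    {"x": 0.5, "y": 0, "z": 0, "turn": 0},
    {"x": 0.5, "y": 0, "z": 0, "turn": 0},
    {"x": 0.5, "y": 0, "z": 0, "turn": 0},
    {"x": 0.5, "y": 0, "z": 0, "turn": 0},
    {"x": 0.5, "y": 0, "z": 0, "turn": 0}
  ]
}}

```text
t: 56.75
tcp_pos: [0.613, 0.0338, 0.0245]
tool_rot: [[0.994, -0.107, -0.007], [-0.107, -0.994, 0.002], [-0.007, -0.001, -1.0]]
force: [-5.6, 0.2, 1.8]
width: 0.0139
grip_force: 30.0
```

```bash
python3 -c "
from go import *
go(rk(-.011,.075),-1.6763,.0245)"
```

```text
t 56.8 tcp [0.613  0.0338 0.0245] yaw -1.6782 w 0.0139 gf 30.0 F [-5.6  0.2  1.8] | cm [-0.01  0.   -0.  ] turn -0.002
```

Red is home. I'll lower it, release, lift and check.

Request:
{"name": "send_rows", "arguments": {
  "increments": [
    {"x": 0, "y": 0, "z": 0.05, "turn": 0},
    {"x": 0, "y": 0, "z": 0.1, "turn": 0},
    {"x": 0, "y": 0, "z": 0.16, "turn": 0},
    {"x": 0, "y": 0, "z": 0.16, "turn": 0},
    {"x": 0, "y": 0, "z": 0.16, "turn": 0},
    {"x": 0, "y": 0, "z": 0.16, "turn": 0},
    {"x": 0, "y": 0, "z": 0.16, "turn": 0},
    {"x": 0, "y": 0, "z": 0.16, "turn": 0},
    {"x": 0, "y": 0, "z": 0.16, "turn": 0},
    {"x": 0, "y": 0, "z": 0.16, "turn": 0}
  ]
}}

```text
t: 57.75
tcp_pos: [0.613, 0.0338, 0.0235]
tool_rot: [[0.994, -0.107, -0.006], [-0.107, -0.994, 0.002], [-0.007, -0.001, -1.0]]
force: [-7.0, 0.6, 5.1]
width: 0.0139
grip_force: 30.0
```

Request:
{"name": "send_rows", "arguments": {
  "increments": [
    {"x": 0, "y": 0, "z": 0, "turn": 0},
    {"x": 0, "y": 0, "z": 0, "turn": 0},
    {"x": 0, "y": 0, "z": 0, "turn": 0},
    {"x": 0, "y": 0, "z": 0, "turn": 0},
    {"x": -0.3, "y": 0, "z": -1, "turn": 0},
    {"x": -0.3, "y": 0, "z": -3, "turn": 0},
    {"x": -0.3, "y": 0, "z": -5, "turn": 0},
    {"x": -0.3, "y": 0, "z": -7, "turn": 0},
    {"x": -0.3, "y": 0, "z": -10, "turn": 0},
    {"x": -0.3, "y": 0, "z": -10, "turn": 0}
  ],
  "jaw": 0.45
}}

```text
t: 58.75
tcp_pos: [0.6159, 0.0325, 0.1282]
tool_rot: [[0.994, -0.107, 0.009], [-0.107, -0.994, -0.001], [0.009, 0.0, -1.0]]
force: [0.1, -0.2, 0.4]
width: 0.0421
grip_force: 0.0
```

```bash
python3 -c "
from go import *
go(rk(-.043,.1925),-1.6763,.12)"
```

```text
t 58.8 tcp [0.6159 0.0325 0.1282] yaw -1.6783 w 0.0421 gf 0.0 F [ 0.1 -0.2  0.4] | cm [ -3.53 -11.83   0.79] turn -0.002
```

Request:
{"name": "send_rows", "arguments": {
  "increments": [
    {"x": -1, "y": -3, "z": 0, "turn": 0},
    {"x": -2, "y": -6, "z": 0, "turn": 0},
    {"x": -3, "y": -9, "z": 0, "turn": 0},
    {"x": -3.4, "y": -11.8, "z": 0, "turn": 0},
    {"x": -3.4, "y": -11.8, "z": 0, "turn": 0},
    {"x": -3.4, "y": -11.8, "z": 0, "turn": 0},
    {"x": -3.4, "y": -11.8, "z": 0, "turn": 0},
    {"x": -3.4, "y": -11.8, "z": 0, "turn": 0},
    {"x": -3.4, "y": -11.8, "z": 0, "turn": 0},
    {"x": -3.4, "y": -11.8, "z": 0, "turn": 0}
  ]
}}

```text
t: 59.75
tcp_pos: [0.5921, 0.1539, 0.1235]
tool_rot: [[0.994, -0.108, 0.0], [-0.108, -0.994, -0.0], [0.0, 0.0, -1.0]]
force: [0.5, 0.6, -0.3]
width: 0.0417
grip_force: 0.0
```

```bash
python3 -c "
from go import *
go(rk(-.043,.1925),-1.6763,.03)
a=img('top');b=img('scene')
f=lambda i,u,v,w,h,W,H:cv2.resize(i[v:v+h,u:u+w],(W,H),interpolation=cv2.INTER_CUBIC)
cv2.imwrite('pics/v8.png',np.hstack([f(a,260,130,133,133,400,400),f(b,225,150,133,133,400,400)]))"
```

```text
t 59.8 tcp [0.5921 0.1539 0.1235] yaw -1.6793 w 0.0417 gf 0.0 F [ 0.5  0.6 -0.3] | cm [ 0.14 -0.02  9.35] turn -0.003
```

View pics/v8.png

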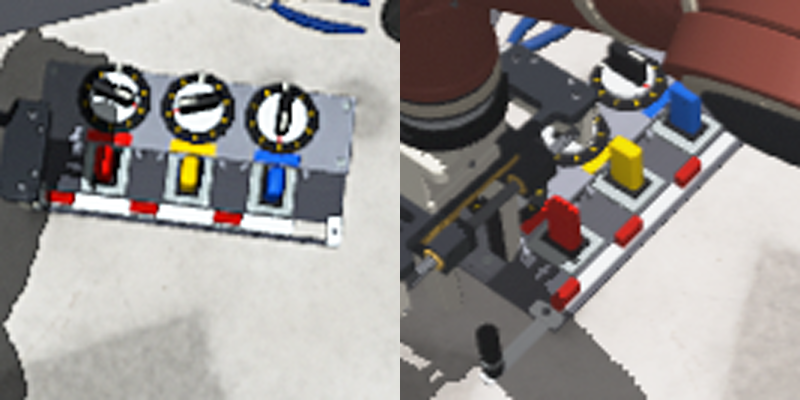

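All three laps are in their bays clear of the gate path, and the dials are still on 3-7-5. I'll shut the gate.

Request:
{"name": "send_rows", "arguments": {
  "increments": [
    {"x": 0.1, "y": 0, "z": 1, "turn": 0},
    {"x": 0.1, "y": 0, "z": 2, "turn": 0},
    {"x": 0.1, "y": 0, "z": 3, "turn": 0},
    {"x": 0.1, "y": 0, "z": 4, "turn": 0},
    {"x": 0.1, "y": 0, "z": 5.5, "turn": 0},
    {"x": 0.1, "y": 0, "z": 7, "turn": 0},
    {"x": 0.1, "y": 0, "z": 8.5, "turn": 0},
    {"x": 0.1, "y": 0, "z": 9.3, "turn": 0},
    {"x": 0.1, "y": 0, "z": 9.3, "turn": 0},
    {"x": 0.1, "y": 0, "z": 9.3, "turn": 0}
  ]
}}

```text
t: 60.85
tcp_pos: [0.5932, 0.1544, 0.0304]
tool_rot: [[0.994, -0.107, 0.0], [-0.107, -0.994, -0.0], [0.0, 0.0, -1.0]]
force: [0.8, 0.2, 0.5]
width: 0.0418
grip_force: 0.0
```

Request:
{"name": "send_rows", "arguments": {
  "increments": [
    {"x": 0, "y": 0, "z": 0, "turn": 0},
    {"x": 0, "y": 0, "z": 0, "turn": 0},
    {"x": 0, "y": 0, "z": 0, "turn": 0},
    {"x": 0, "y": 0, "z": 0, "turn": 0},
    {"x": 0, "y": 0, "z": 0, "turn": 0},
    {"x": 0, "y": 0, "z": 0, "turn": 0},
    {"x": 0, "y": 0, "z": 0, "turn": 0},
    {"x": 0, "y": 0, "z": 0, "turn": 0},
    {"x": 0, "y": 0, "z": 0, "turn": 0},
    {"x": 0, "y": 0, "z": 0, "turn": 0}
  ],
  "jaw": 0
}}

```text
t: 61.85
tcp_pos: [0.593, 0.1537, 0.0307]
tool_rot: [[0.994, -0.108, 0.0], [-0.108, -0.994, -0.001], [0.0, 0.001, -1.0]]
force: [-2.1, -4.3, 4.9]
width: 0.0153
grip_force: 30.0
```

```bash
python3 -c "
from go import *
go(rk(-.043,.155),-1.6763,.03)"
```

```text
t 61.9 tcp [0.593  0.1537 0.0307] yaw -1.6786 w 0.0153 gf 30.0 F [-2.1 -4.3  4.9] | cm [0.05 3.72 0.07] turn -0.002
```

Request:
{"name": "send_rows", "arguments": {
  "increments": [
    {"x": 0, "y": 0.4, "z": 0, "turn": 0},
    {"x": 0, "y": 0.8, "z": 0, "turn": 0},
    {"x": 0, "y": 1.3, "z": 0, "turn": 0},
    {"x": 0, "y": 1.8, "z": 0, "turn": 0},
    {"x": 0, "y": 2.3, "z": 0, "turn": 0},
    {"x": 0, "y": 2.8, "z": 0, "turn": 0},
    {"x": 0, "y": 3.3, "z": 0, "turn": 0},
    {"x": 0, "y": 3.6, "z": 0, "turn": 0},
    {"x": 0, "y": 3.8, "z": 0, "turn": 0},
    {"x": 0, "y": 4, "z": 0, "turn": 0}
  ]
}}

```text
t: 62.85
tcp_pos: [0.5892, 0.1169, 0.0307]
tool_rot: [[0.994, -0.106, 0.001], [-0.106, -0.994, 0.003], [0.001, -0.003, -1.0]]
force: [-0.7, 0.9, 5.9]
width: 0.0153
grip_force: 30.0
```

Request:
{"name": "send_rows", "arguments": {
  "increments": [
    {"x": 0, "y": 0, "z": 0, "turn": 0},
    {"x": 0, "y": 0, "z": 0, "turn": 0},
    {"x": 0, "y": 0, "z": 0, "turn": 0},
    {"x": 0, "y": 0, "z": 0, "turn": 0},
    {"x": 0, "y": 0, "z": 0, "turn": 0},
    {"x": 0, "y": 0, "z": 0, "turn": 0},
    {"x": 0, "y": 0, "z": 0, "turn": 0},
    {"x": 0, "y": 0, "z": 0, "turn": 0},
    {"x": 0, "y": 0, "z": 0, "turn": 0},
    {"x": 0, "y": 0, "z": 0, "turn": 0}
  ]
}}

```text
t: 63.85
tcp_pos: [0.5891, 0.1164, 0.0307]
tool_rot: [[0.994, -0.106, 0.001], [-0.106, -0.994, 0.002], [0.001, -0.002, -1.0]]
force: [-1.3, 1.1, 5.1]
width: 0.0155
grip_force: 30.0
```

```bash
python3 -c "
from go import *
go(rk(-.043,.155),-1.6763,.03)"
```

```text
t 63.9 tcp [0.5891 0.1164 0.0307] yaw -1.6769 w 0.0155 gf 30.0 F [-1.3  1.1  5.1] | cm [ 0.04 -0.03  0.07] turn -0.001
```

Request:
{"name": "send_rows", "arguments": {
  "increments": [
    {"x": 0, "y": 0.1, "z": 0, "turn": 0},
    {"x": 0, "y": 0.2, "z": 0, "turn": 0},
    {"x": 0, "y": 0.3, "z": 0, "turn": 0},
    {"x": 0, "y": 0.3, "z": 0, "turn": 0},
    {"x": 0, "y": 0.3, "z": 0, "turn": 0},
    {"x": 0, "y": 0.3, "z": 0, "turn": 0},
    {"x": 0, "y": 0.3, "z": 0, "turn": 0},
    {"x": 0, "y": 0.3, "z": 0, "turn": 0},
    {"x": 0, "y": 0.3, "z": 0, "turn": 0},
    {"x": 0, "y": 0.3, "z": 0, "turn": 0}
  ]
}}

```text
t: 64.85
tcp_pos: [0.5891, 0.1164, 0.0307]
tool_rot: [[0.995, -0.104, 0.001], [-0.104, -0.995, 0.006], [0.0, -0.006, -1.0]]
force: [0.6, 5.2, 6.5]
width: 0.0155
grip_force: 30.0
```

```bash
python3 -c "
from go import *
go(rk(-.043,.155),-1.6763,.03)"
```

```text
t 64.8 tcp [0.5891 0.1164 0.0307] yaw -1.6750 w 0.0155 gf 30.0 F [0.6 5.2 6.5] | cm [ 0.04 -0.03  0.07] turn 0.001
```

Request:
{"name": "send_rows", "arguments": {
  "increments": [
    {"x": 0, "y": 0, "z": 0, "turn": 0},
    {"x": 0, "y": 0, "z": 0, "turn": 0},
    {"x": 0, "y": 0, "z": 0, "turn": 0},
    {"x": 0, "y": 0, "z": 0, "turn": 0},
    {"x": 0, "y": 0, "z": -1, "turn": 0},
    {"x": 0, "y": 0, "z": -3, "turn": 0},
    {"x": 0, "y": 0, "z": -5, "turn": 0},
    {"x": 0, "y": 0, "z": -7, "turn": 0},
    {"x": 0, "y": 0, "z": -9, "turn": 0},
    {"x": 0, "y": 0, "z": -9, "turn": 0}
  ],
  "jaw": 0.45
}}

```text
t: 65.85
tcp_pos: [0.5904, 0.1111, 0.1236]
tool_rot: [[0.994, -0.108, 0.006], [-0.108, -0.994, 0.0], [0.006, -0.001, -1.0]]
force: [0.6, 0.1, 0.1]
width: 0.042
grip_force: 0.0
```

```bash
python3 -c "
from go import *
go(rk(.05,.075),-.42,.12)"
```

```text
t 65.8 tcp [0.5904 0.1111 0.1236] yaw -1.6785 w 0.0420 gf 0.0 F [0.6 0.1 0.1] | cm [9.17 7.43 0.42] turn -1.259
```

Request:
{"name": "send_rows", "arguments": {
  "increments": [
    {"x": 3, "y": 2.5, "z": 0, "turn": -0.14},
    {"x": 6, "y": 5, "z": 0, "turn": -0.28},
    {"x": 9.2, "y": 7.4, "z": 0, "turn": -0.42},
    {"x": 9.2, "y": 7.4, "z": 0, "turn": -0.56},
    {"x": 9.2, "y": 7.4, "z": 0, "turn": -0.7},
    {"x": 9.2, "y": 7.4, "z": 0, "turn": -0.84},
    {"x": 9.2, "y": 7.4, "z": 0, "turn": -0.98},
    {"x": 9.2, "y": 7.4, "z": 0, "turn": -1.12},
    {"x": 9.2, "y": 7.4, "z": 0, "turn": -1.259},
    {"x": 9.2, "y": 7.4, "z": 0, "turn": -1.259}
  ]
}}

```text
t: 66.85
tcp_pos: [0.6713, 0.0281, 0.1195]
tool_rot: [[0.408, 0.913, -0.002], [0.913, -0.408, 0.001], [-0.0, -0.002, -1.0]]
force: [0.2, -0.3, -0.2]
width: 0.0415
grip_force: 0.0
```

```bash
python3 -c "
from go import *
go(rk(.05,.075),-.42,.038)"
```

```text
t 66.8 tcp [0.6713 0.0281 0.1195] yaw -0.4198 w 0.0415 gf 0.0 F [ 0.2 -0.3 -0.2] | cm [0.02 0.26 8.15] turn 0.000
```

Request:
{"name": "send_rows", "arguments": {
  "increments": [
    {"x": 0, "y": 0.2, "z": 1, "turn": 0},
    {"x": 0, "y": 0.2, "z": 2, "turn": 0},
    {"x": 0, "y": 0.2, "z": 3, "turn": 0},
    {"x": 0, "y": 0.2, "z": 4, "turn": 0},
    {"x": 0, "y": 0.2, "z": 5, "turn": 0},
    {"x": 0, "y": 0.2, "z": 6, "turn": 0},
    {"x": 0, "y": 0.2, "z": 7, "turn": 0},
    {"x": 0, "y": 0.2, "z": 8.1, "turn": 0},
    {"x": 0, "y": 0.2, "z": 8.1, "turn": 0},
    {"x": 0, "y": 0.2, "z": 8.1, "turn": 0}
  ]
}}

```text
t: 67.85
tcp_pos: [0.6737, 0.0276, 0.0391]
tool_rot: [[0.407, 0.913, -0.0], [0.913, -0.407, -0.0], [-0.0, -0.0, -1.0]]
force: [-0.3, -0.7, -0.0]
width: 0.0417
grip_force: 0.0
```

Request:
{"name": "send_rows", "arguments": {
  "increments": [
    {"x": 0, "y": 0, "z": 0, "turn": 0},
    {"x": 0, "y": 0, "z": 0, "turn": 0},
    {"x": 0, "y": 0, "z": 0, "turn": 0},
    {"x": 0, "y": 0, "z": 0, "turn": 0},
    {"x": 0, "y": 0, "z": 0, "turn": 0},
    {"x": 0, "y": 0, "z": 0, "turn": 0},
    {"x": 0, "y": 0, "z": 0, "turn": 0},
    {"x": 0, "y": 0, "z": 0, "turn": 0},
    {"x": 0, "y": 0, "z": 0, "turn": 0},
    {"x": 0, "y": 0, "z": 0, "turn": 0}
  ],
  "jaw": 0
}}

```text
t: 68.85
tcp_pos: [0.6736, 0.0277, 0.0396]
tool_rot: [[0.407, 0.914, -0.0], [0.914, -0.407, 0.0], [0.0, -0.0, -1.0]]
force: [-1.6, 1.5, 4.3]
width: 0.0117
grip_force: 30.0
```

Request:
{"name": "send_rows", "arguments": {
  "increments": [
    {"x": 0, "y": 0, "z": 0, "turn": 0.14},
    {"x": 0, "y": 0, "z": 0, "turn": 0.28},
    {"x": 0, "y": 0, "z": 0, "turn": 0.42},
    {"x": 0, "y": 0, "z": 0, "turn": 0.56},
    {"x": 0, "y": 0, "z": 0, "turn": 0.7},
    {"x": 0, "y": 0, "z": 0, "turn": 0.84},
    {"x": 0, "y": 0, "z": 0, "turn": 0.98},
    {"x": 0, "y": 0, "z": 0, "turn": 1.12},
    {"x": 0, "y": 0, "z": 0, "turn": 1.257},
    {"x": 0, "y": 0, "z": 0, "turn": 1.257}
  ]
}}

```text
t: 69.85
tcp_pos: [0.674, 0.0271, 0.0396]
tool_rot: [[0.994, -0.106, 0.001], [-0.106, -0.994, -0.002], [0.001, 0.002, -1.0]]
force: [-0.2, -0.1, 3.3]
width: 0.0116
grip_force: 30.0
```

```bash
python3 -c "
from go import *
go(rk(.05,.075),-1.676,.038)"
```

```text
t 69.8 tcp [0.674  0.0271 0.0396] yaw -1.6770 w 0.0116 gf 30.0 F [-0.2 -0.1  3.3] | cm [-0.04 -0.02  0.16] turn -0.001
```

Request:
{"name": "send_rows", "arguments": {
  "increments": [
    {"x": 0, "y": 0, "z": 0, "turn": 0},
    {"x": 0, "y": 0, "z": 0, "turn": 0},
    {"x": 0, "y": 0, "z": 0, "turn": 0},
    {"x": 0, "y": 0, "z": 0, "turn": 0},
    {"x": 0, "y": 0, "z": -1, "turn": 0},
    {"x": 0, "y": 0, "z": -2, "turn": 0},
    {"x": 0, "y": 0, "z": -4, "turn": 0},
    {"x": 0, "y": 0, "z": -6, "turn": 0},
    {"x": 0, "y": 0, "z": -8, "turn": 0},
    {"x": 0, "y": 0, "z": -8, "turn": 0}
  ],
  "jaw": 0.45
}}

```text
t: 70.85
tcp_pos: [0.676, 0.0266, 0.1238]
tool_rot: [[0.994, -0.105, 0.008], [-0.105, -0.994, -0.001], [0.008, 0.0, -1.0]]
force: [0.6, -0.8, 0.9]
width: 0.042
grip_force: 0.0
```

Request:
{"name": "send_rows", "arguments": {
  "increments": [
    {"x": 0, "y": 3, "z": 0, "turn": 0},
    {"x": 0, "y": 6, "z": 0, "turn": 0},
    {"x": 0, "y": 9, "z": 0, "turn": 0},
    {"x": 0, "y": 12, "z": 0, "turn": 0},
    {"x": 0, "y": 15, "z": 0, "turn": 0},
    {"x": 0, "y": 15, "z": 0, "turn": 0},
    {"x": 0, "y": 15, "z": 0, "turn": 0},
    {"x": 0, "y": 15, "z": 0, "turn": 0},
    {"x": 0, "y": 15, "z": 0, "turn": 0},
    {"x": 0, "y": 15, "z": 0, "turn": 0}
  ]
}}

```text
t: 71.85
tcp_pos: [0.6583, -0.1198, 0.1191]
tool_rot: [[0.995, -0.103, -0.0], [-0.103, -0.995, 0.001], [-0.0, -0.001, -1.0]]
force: [0.2, 0.2, -0.0]
width: 0.0418
grip_force: 0.0
```

```bash
python3 -c "
from go import *
go(rk(.05,-.075),-1.676,.038)"
```

```text
t 71.8 tcp [ 0.6583 -0.1198  0.1191] yaw -1.6736 w 0.0418 gf 0.0 F [ 0.2  0.2 -0. ] | cm [-0.02  0.21  8.11] turn 0.002
```

Request:
{"name": "send_rows", "arguments": {
  "increments": [
    {"x": 0, "y": 0.2, "z": 1, "turn": 0},
    {"x": 0, "y": 0.2, "z": 2, "turn": 0},
    {"x": 0, "y": 0.2, "z": 3, "turn": 0},
    {"x": 0, "y": 0.2, "z": 4, "turn": 0},
    {"x": 0, "y": 0.2, "z": 5, "turn": 0},
    {"x": 0, "y": 0.2, "z": 6, "turn": 0},
    {"x": 0, "y": 0.2, "z": 7, "turn": 0},
    {"x": 0, "y": 0.2, "z": 8.1, "turn": 0},
    {"x": 0, "y": 0.2, "z": 8.1, "turn": 0},
    {"x": 0, "y": 0.2, "z": 8.1, "turn": 0}
  ]
}}

```text
t: 72.85
tcp_pos: [0.6577, -0.1236, 0.0381]
tool_rot: [[0.994, -0.105, -0.0], [-0.105, -0.994, -0.0], [-0.0, 0.0, -1.0]]
force: [0.9, 0.1, 0.6]
width: 0.0418
grip_force: 0.0
```

Request:
{"name": "send_rows", "arguments": {
  "increments": [
    {"x": 0, "y": 0, "z": 0, "turn": 0},
    {"x": 0, "y": 0, "z": 0, "turn": 0},
    {"x": 0, "y": 0, "z": 0, "turn": 0},
    {"x": 0, "y": 0, "z": 0, "turn": 0},
    {"x": 0, "y": 0, "z": 0, "turn": 0},
    {"x": 0, "y": 0, "z": 0, "turn": 0},
    {"x": 0, "y": 0, "z": 0, "turn": 0},
    {"x": 0, "y": 0, "z": 0, "turn": 0},
    {"x": 0, "y": 0, "z": 0, "turn": 0},
    {"x": 0, "y": 0, "z": 0, "turn": 0}
  ],
  "jaw": 0
}}

```text
t: 73.85
tcp_pos: [0.658, -0.1222, 0.0386]
tool_rot: [[0.995, -0.104, 0.0], [-0.104, -0.995, 0.002], [-0.0, -0.002, -1.0]]
force: [-0.9, 5.4, 5.9]
width: 0.0121
grip_force: 30.0
```

Request:
{"name": "send_rows", "arguments": {
  "increments": [
    {"x": 0, "y": 0, "z": 0, "turn": -0.14},
    {"x": 0, "y": 0, "z": 0, "turn": -0.28},
    {"x": 0, "y": 0, "z": 0, "turn": -0.42},
    {"x": 0, "y": 0, "z": 0, "turn": -0.56},
    {"x": 0, "y": 0, "z": 0, "turn": -0.7},
    {"x": 0, "y": 0, "z": 0, "turn": -0.84},
    {"x": 0, "y": 0, "z": 0, "turn": -0.98},
    {"x": 0, "y": 0, "z": 0, "turn": -1.12},
    {"x": 0, "y": 0, "z": 0, "turn": -1.257},
    {"x": 0, "y": 0, "z": 0, "turn": -1.257}
  ]
}}

```text
t: 74.85
tcp_pos: [0.6578, -0.1219, 0.0386]
tool_rot: [[0.404, 0.915, 0.0], [0.915, -0.404, 0.003], [0.003, -0.001, -1.0]]
force: [-2.1, 4.8, 5.2]
width: 0.0119
grip_force: 30.0
```

Request:
{"name": "send_rows", "arguments": {
  "increments": [
    {"x": 0, "y": 0, "z": 0, "turn": 0},
    {"x": 0, "y": 0, "z": 0, "turn": 0},
    {"x": 0, "y": 0, "z": 0, "turn": 0},
    {"x": 0, "y": 0, "z": 0, "turn": 0},
    {"x": 0, "y": 0, "z": -1, "turn": 0},
    {"x": 0, "y": 0, "z": -2, "turn": 0},
    {"x": 0, "y": 0, "z": -4, "turn": 0},
    {"x": 0, "y": 0, "z": -6, "turn": 0},
    {"x": 0, "y": 0, "z": -8, "turn": 0},
    {"x": 0, "y": 0, "z": -8, "turn": 0}
  ],
  "jaw": 0.45
}}

```text
t: 75.85
tcp_pos: [0.6602, -0.1247, 0.1228]
tool_rot: [[0.407, 0.913, 0.008], [0.914, -0.407, -0.002], [0.001, 0.008, -1.0]]
force: [0.3, -0.5, -0.3]
width: 0.042
grip_force: 0.0
```

Request:
{"name": "send_rows", "arguments": {
  "increments": [
    {"x": 2, "y": -0.7, "z": 0, "turn": -0.13},
    {"x": 4, "y": -1.4, "z": 0, "turn": -0.26},
    {"x": 6, "y": -2, "z": 0, "turn": -0.39},
    {"x": 7.1, "y": -2.3, "z": 0, "turn": -0.52},
    {"x": 7.1, "y": -2.3, "z": 0, "turn": -0.629},
    {"x": 7.1, "y": -2.3, "z": 0, "turn": -0.629},
    {"x": 7.1, "y": -2.3, "z": 0, "turn": -0.629},
    {"x": 7.1, "y": -2.3, "z": 0, "turn": -0.629},
    {"x": 7.1, "y": -2.3, "z": 0, "turn": -0.629},
    {"x": 7.1, "y": -2.3, "z": 0, "turn": -0.629}
  ]
}}

```text
t: 76.85
tcp_pos: [0.6655, -0.0496, 0.1183]
tool_rot: [[-0.208, 0.978, -0.0], [0.978, 0.208, -0.0], [-0.0, -0.0, -1.0]]
force: [-0.1, -0.7, 0.6]
width: 0.0417
grip_force: 0.0
```

```bash
python3 -c "
from go import *
go(rk(.05,0),.209,.038)"
```

```text
t 76.8 tcp [ 0.6655 -0.0496  0.1183] yaw 0.2091 w 0.0417 gf 0.0 F [-0.1 -0.7  0.6] | cm [0.22 0.07 8.02] turn 0.000
```

Request:
{"name": "send_rows", "arguments": {
  "increments": [
    {"x": 0.2, "y": 0, "z": 1, "turn": 0},
    {"x": 0.2, "y": 0, "z": 2, "turn": 0},
    {"x": 0.2, "y": 0, "z": 3, "turn": 0},
    {"x": 0.2, "y": 0, "z": 4, "turn": 0},
    {"x": 0.2, "y": 0, "z": 5, "turn": 0},
    {"x": 0.2, "y": 0, "z": 6, "turn": 0},
    {"x": 0.2, "y": 0, "z": 7, "turn": 0},
    {"x": 0.2, "y": 0, "z": 8, "turn": 0},
    {"x": 0.2, "y": 0, "z": 8, "turn": 0},
    {"x": 0.2, "y": 0, "z": 8, "turn": 0}
  ]
}}

```text
t: 77.85
tcp_pos: [0.6652, -0.0474, 0.0382]
tool_rot: [[-0.208, 0.978, -0.0], [0.978, 0.208, -0.0], [-0.0, -0.0, -1.0]]
force: [0.6, 0.9, 0.2]
width: 0.0416
grip_force: 0.0
```

Request:
{"name": "send_rows", "arguments": {
  "increments": [
    {"x": 0, "y": 0, "z": 0, "turn": 0},
    {"x": 0, "y": 0, "z": 0, "turn": 0},
    {"x": 0, "y": 0, "z": 0, "turn": 0},
    {"x": 0, "y": 0, "z": 0, "turn": 0},
    {"x": 0, "y": 0, "z": 0, "turn": 0},
    {"x": 0, "y": 0, "z": 0, "turn": 0},
    {"x": 0, "y": 0, "z": 0, "turn": 0},
    {"x": 0, "y": 0, "z": 0, "turn": 0},
    {"x": 0, "y": 0, "z": 0, "turn": 0},
    {"x": 0, "y": 0, "z": 0, "turn": 0}
  ],
  "jaw": 0
}}

```text
t: 78.85
tcp_pos: [0.6655, -0.0473, 0.0386]
tool_rot: [[-0.209, 0.978, 0.001], [0.978, 0.209, -0.0], [-0.0, 0.001, -1.0]]
force: [0.0, 0.8, 2.6]
width: 0.0114
grip_force: 30.0
```

Request:
{"name": "send_rows", "arguments": {
  "increments": [
    {"x": 0, "y": 0, "z": 0, "turn": -0.14},
    {"x": 0, "y": 0, "z": 0, "turn": -0.28},
    {"x": 0, "y": 0, "z": 0, "turn": -0.42},
    {"x": 0, "y": 0, "z": 0, "turn": -0.56},
    {"x": 0, "y": 0, "z": 0, "turn": -0.7},
    {"x": 0, "y": 0, "z": 0, "turn": -0.84},
    {"x": 0, "y": 0, "z": 0, "turn": -0.98},
    {"x": 0, "y": 0, "z": 0, "turn": -1.12},
    {"x": 0, "y": 0, "z": 0, "turn": -1.257},
    {"x": 0, "y": 0, "z": 0, "turn": -1.257}
  ]
}}

```text
t: 79.85
tcp_pos: [0.6654, -0.0474, 0.0386]
tool_rot: [[-0.995, 0.104, 0.001], [0.104, 0.995, 0.001], [-0.0, 0.001, -1.0]]
force: [-0.6, 0.1, 2.9]
width: 0.0116
grip_force: 30.0
```

Request:
{"name": "send_rows", "arguments": {
  "increments": [
    {"x": 0, "y": 0, "z": 0, "turn": 0},
    {"x": 0, "y": 0, "z": 0, "turn": 0},
    {"x": 0, "y": 0, "z": 0, "turn": 0},
    {"x": 0, "y": 0, "z": 0, "turn": 0},
    {"x": 0, "y": 0, "z": -1, "turn": 0},
    {"x": 0, "y": 0, "z": -3, "turn": 0},
    {"x": 0, "y": 0, "z": -6, "turn": 0},
    {"x": 0, "y": 0, "z": -10, "turn": 0},
    {"x": 0, "y": 0, "z": -14, "turn": 0},
    {"x": 0, "y": 0, "z": -18, "turn": 0}
  ],
  "jaw": 0.45
}}

```text
t: 80.85
tcp_pos: [0.665, -0.0473, 0.2209]
tool_rot: [[-0.995, 0.104, 0.001], [0.104, 0.995, -0.0], [-0.001, -0.0, -1.0]]
force: [0.8, -0.0, 0.6]
width: 0.0415
grip_force: 0.0
```

Request:
{"name": "send_rows", "arguments": {
  "increments": [
    {"x": 1, "y": 4, "z": 0, "turn": 0},
    {"x": 3, "y": 8, "z": 0, "turn": 0},
    {"x": 5, "y": 12, "z": 0, "turn": 0},
    {"x": 7, "y": 16, "z": 0, "turn": 0},
    {"x": 9, "y": 20, "z": 0, "turn": 0},
    {"x": 11, "y": 24, "z": 0, "turn": 0},
    {"x": 13, "y": 28, "z": 0, "turn": 0},
    {"x": 15, "y": 32, "z": 0, "turn": 0},
    {"x": 15, "y": 32, "z": 0, "turn": 0},
    {"x": 15, "y": 32, "z": 0, "turn": 0}
  ]
}}

```text
t: 81.85
tcp_pos: [0.5484, 0.2879, 0.219]
tool_rot: [[-0.995, 0.1, 0.0], [0.1, 0.995, 0.0], [-0.0, 0.0, -1.0]]
force: [0.2, -0.7, 0.7]
width: 0.0419
grip_force: 0.0
```

```bash
python3 -c "
from go import *
go(rk(.05,0),1.466,.038)
a=img('top');b=img('scene')
f=lambda i,u,v,w,h,W,H:cv2.resize(i[v:v+h,u:u+w],(W,H),interpolation=cv2.INTER_CUBIC)
cv2.imwrite('pics/v9.png',np.hstack([f(a,260,130,133,133,400,400),f(b,225,150,133,133,400,400)]))"
```

```text
t 81.8 tcp [0.5484 0.2879 0.219 ] yaw 1.4704 w 0.0419 gf 0.0 F [ 0.2 -0.7  0.7] | cm [-15.03 -32.18  18.09] turn 0.004
```

View pics/v9.png

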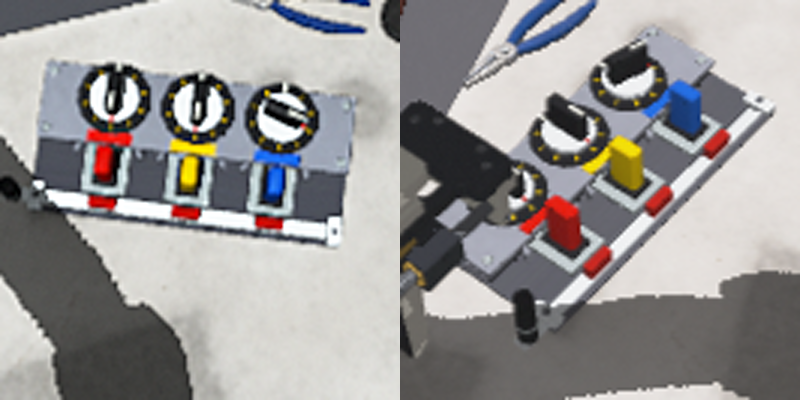

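The final view shows the gate shut behind all three laps, with the dials at about 5-5-3, all off the code. I'll hand in.

```bash
python3 -c "
from station import workorder
print(workorder.hand_in())"
```

```text
the job is handed in; nothing more can be done
None
```

The job is handed in (no verdict was returned): all three laps are home in their matching bays, the gate is shut, and the dials stand at about 5-5-3, each two numbers off its code.

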